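# Lock a specimen jar into the viewing clamp and hold it shut

### The arm

A 6-joint arm with a two-finger parallel gripper is mounted at the origin on the work surface. World frame = base frame: x ahead of the robot, y to its left, z up, the work surface at z = 0. Lengths are in m, angles in rad, forces in N, time in s.
With the tool pointing down it reaches from about 0.35 to 0.85 m from the base axis. Payload 8.1 kg.
Tool frame: the origin (TCP) lies at the very end of the fingers, on their centre line; the grasp point (between the pads) lies 19 mm behind it (pinch_z is the distance from the TCP to the grasp point, in m); z points along the fingers, y is the direction in which the jaws open and shut (so a half turn about z gives the same grasp; the last joint's range is limited). The gripper opens to 93 mm and grips with 3 to 60 N. Pads are 15 mm wide; open, the fingers measure 128 mm over their backs; the gripper's body (75 mm by 188 mm) begins 65 mm behind the grasp point.
Start: joints at [1.135, 0.13, 1.488, -0, 1.523, -0.085], TCP at [0.206, 0.563, 0.219] pointing down, gripper open.
Joint ranges: [-2.96, 2.96], [-0.89, 2.26], [0.02, 2.5], [-1.34, 4.48], [0, 2.73], [-2.66, 2.66]. Speed limits (rad/s): [2.39, 2.39, 2.79, 3.14, 3.14, 3.14].

### API

Orientations are given as a rotation vector (axis times angle).
In Python, from plant import * gives the robot as it stands.
- The arm moves only by the tool move_arm, never from a script. Its argument "series" is a list of rows, each a list of 7 numbers: the shift along the tool's x, y, z each as a share of 10 cm, from -1 to 1, then the turn, a rotation vector about the tool's x, y, z each as a share of 180 degrees, from -1 to 1, then the opening, from -1 (shut) to 1 (fully open). In form: [[dx, dy, dz, rx, ry, rz, jaw], ...]. A call has 1 to 8 rows; each row is the pose to reach, as a shift and turn from the pose commanded when the call began, along the tool's axes at that moment, turning the shorter way round; what a row does not reach only later rows make up. A row lasts 1/10 s, in which the tool goes at most 50 mm and 8.59 degrees, less where a joint would pass 70% of its speed; a pose out of reach is approached as far as the arm can. A call with a number of a shift or a turn outside -1 to 1 is refused whole. A call with a gripper value outside its range is refused whole. The fingers move at their own pace and stop on an object; "squeeze" is the grip in N (left out, the last holds). Time passes only in rows, so rows that repeat a pose let the fingers close. It gives the time, the measured TCP pose, the force and the opening at its end, in the units of the state.
- read_state(): the state, without advancing time (a new reading comes with each control period).
- read_camera(name): name is "scene" or "top"; returns a dict with "frame" (384x512x3 uint8, red, green, blue), "K" (3x3 intrinsics, pixels), "rvec" (rotation vector, rad) and "tvec" (3), from world to camera coordinates, as OpenCV has them. Camera axes: x right, y down, z forward; pixel columns grow to the right and rows downward; lengths in m; the calibration is good to about 2 mm. A picture is of the moment at which its call begins. There is no depth.
- close_job(): hands the job in, once; it reports no verdict.
The state is a dict: "t": time; "q": joint angles; "dq": joint speeds; "joint_torque": joint torques, N m; "tool_pos": TCP position; "orientation": TCP orientation; "force": force on the tool from outside, world axes, zero at the start; "wrist_torque": the same for the moment, N m; "opening": finger opening in m.
Only numpy, scipy, OpenCV 4.12 (cv2) and the standard library are available. Lean on these libraries where they do the work, as an engineer would, in place of code of your own. Each camera call takes 0.05 s, during which the arm holds its last target.

### The job

Turn the amber jar in its seat so that the paper strip down its side faces the scanner block, and let go of it; then swing the clamp's open top half down over it, take the locking pin from its wooden stand and push it down through the hole in the top half into the hole of the lug below. The top half springs slightly ajar, so press it fully shut with the pin's collar and finish while still holding that push on the pin: do not let go. Leave the other things on the bench where they are.

Things in the scene. Friction and masses are not known exactly. Their poses are not given: they have to be found in the camera images.
- clamp: Fixed white and aluminium clamshell clamp, 84 x 250 mm base plate, 10 mm thick. Origin: centre of the plate's underside, on the table; z up, y along the plate. The jar's seat, a ring 4 mm high and 48 mm inside, is at its centre. Hinge tower (two cheeks, 86 mm high, 74 mm apart over their outer faces) at y = +90 mm, lug tower (40 x 36 mm, 68 mm high) at y = -90 mm.
- hinge (a point): Point on the hinge axis of the top half, midway along it, 73 mm above the table. The axis runs along the clamp's x.
- hinge_leaf (a joint): Angle (rad) of the hinge that carries the top half: 0 = swung down as far as it goes unpressed, about 1.6 to 1.9 at the start (upright, leaning back past the vertical away from the jar), stop at 2.0. A stiff hinge: the top half stays where it is left; moving it takes about 2 to 3 N at its end. The top half's angle above level is hinge_leaf + 0.045 - top_half.
- top_half (a joint): The hinge's spring (rad): 0 = not pressed, the top half stands 0.045 rad ajar (8 mm at the pin hole); 0.045 = pressed fully shut, a hard stop. It needs about 5 N down at the pin hole to reach 0.045 and springs back when let go. The top half is a flat aluminium bar 50 mm wide, 10 mm thick, mid-plane on the hinge axis, reaching 204 mm from the axis; shut, its underside lies on the lug (68 mm) and its top face at 78 mm.
- top_hole (a point): Centre of the mouth, in the top face, of the round through hole in the top half: 14 mm wide, 10 mm deep, 180 mm from the hinge axis, lightly chamfered.
- lug_hole (a point): Centre of the mouth of the round hole in the lug's top, 68 mm above the table: 13 mm wide, 42 mm deep, vertical, lightly chamfered. Under the top hole when the top half is shut.
- jar: Loose amber jar with a black cap, 44 mm wide, 50 mm high, 120 g, standing in the clamp's seat on the 10 mm plate. Origin: centre of its underside; z up. A white paper strip 10 mm wide runs from the middle of the cap to its rim and down the side, at the jar's own -x.
- jar_mark (a point): Middle of the paper strip on the jar's side, 22 mm from the jar's axis towards its -x, 29 mm above its underside. At the start it is 0.7 to 1.4 rad round from the scanner.
- scanner: Fixed scanner block: white box 45 x 56 x 55 mm beside the clamp, on the robot's side of it, with a dark window. Its origin is not in the box but on the table under the axis of the jar's seat; the box's middle is 118 mm from there along the scanner's own -x. It looks along its +x, at the jar; the strip faces it when the jar's yaw equals the scanner's.
- scanner_window (a point): Middle of the scanner's window, 92 mm from the axis of the jar's seat, 31 mm above the table.
- pin: Loose steel locking pin, 83 mm long, 90 g, upright in its stand. Origin: middle of its lower tip; z up along the pin. Shank 10 mm wide and 45 mm long, its last 6 mm tapered to 5 mm; then a collar 28 mm wide, 4 mm thick (45 to 49 mm up); then a round knob 18 mm wide (49 to 83 mm up) to hold it by.
- pin_tip (a point): Lower tip of the pin (same point as its origin).
- pin_collar (a point): Middle of the collar's underside, 45 mm above the tip: it rests on the stand's top at the start and must bear on the top half at the end.
- pin_stand: Fixed light wooden block 56 x 56 x 56 mm with a 13 mm hole from above, 50 mm deep, that holds the pin. Origin: centre of its underside.
- dish: Bystander: shallow glass dish 90 mm wide.
- magnifier: Bystander: hand magnifier lying flat, 76 mm lens ring, 100 mm handle.
- tweezers: Bystander: steel tweezers 110 mm long, lying.
- sample_bottle: Bystander: clear sample bottle 40 mm wide, 75 mm high.
- beaker: Bystander: glass beaker 68 mm wide, 85 mm high.
- slide_box: Bystander: wooden box 90 x 60 x 30 mm.
- rock_sample: Bystander: rounded stone 65 x 50 x 35 mm.
Not all that is in view belongs to the job. What is meant by the pin is not blue, and is the larger of those in its own colour. What is shaped like the jar but yellow is not meant.

How it is judged:
On the way, in this order (a step that is already met when the one before it is completed fails the run):
1. the jar stands in its seat with its strip facing the scanner, let go, the top half still open (x of jar_mark in the frame of scanner below -0.012 m and y of jar_mark in the frame of scanner between -0.007 and 0.007 m and horizontal distance between jar and scanner below 0.006 m and z of jar in the frame of clamp below 0.014 m and angle between jar's own z axis and vertical below 0.1 rad and contact force between each of the arm, the fingers and jar below 0.3 N and value of joint hinge_leaf above 1 rad), for 0.2 s.
2. the top half is swung down (value of joint hinge_leaf below 0.06 rad), for 0.2 s.
3. the pin is through the top half and in the lug (horizontal distance between pin_tip and lug_hole below 0.006 m and angle between pin's own z axis and vertical below 0.15 rad and z of pin_tip in the frame of clamp below 0.052 m and value of joint hinge_leaf below 0.06 rad), for 0.2 s.
At the end, for the whole second after the job is handed in: Jar seated (6 mm), upright, strip facing the scanner (7 mm sideways, about 18 degrees); top half down, its spring pressed 0.030 rad or more of 0.045; pin upright in both holes, tip under 39 mm above the table (33 when home); robot still pushing: 3 N or more on the pin, and pin on clamp (x of jar_mark in the frame of scanner below -0.012 m and y of jar_mark in the frame of scanner between -0.007 and 0.007 m and horizontal distance between jar and scanner below 0.006 m and z of jar in the frame of clamp below 0.014 m and angle between jar's own z axis and vertical below 0.1 rad and horizontal distance between pin_tip and lug_hole below 0.006 m and angle between pin's own z axis and vertical below 0.15 rad and z of pin_tip in the frame of clamp below 0.039 m and value of joint hinge_leaf below 0.02 rad and value of joint top_half above 0.03 rad and contact force between pin and clamp above 3 N and contact force between any of the fingers, the arm and pin above 3 N); the arm keeps its last pose, push and grip.
It fails at once if another thing on the bench is moved by more than 30 mm (distance of any of dish, magnifier, tweezers, sample_bottle, beaker, slide_box, rock_sample from where it was at the start of the episode above 0.03 m).
It also fails if it takes over 61 s, if anything falls off the work surface, if the arm or the gripper's body presses on something with over 40 N, if the wrist force passes 120 N, or if a joint passes its speed limit or range.

## Working session

There is one attempt and no reset: what is moved stays moved. The work goes in short steps, Python scripts to look and compute and a tool call to move; the robot and the scene stay as the last step left them, time stands still between calls to the robot, and variables do not carry over. Pictures are saved under pics/ and viewed, and the job is handed in when it is done.

Besides the shell and the picture viewer there is one more tool, called after ">>>" by a JSON object that holds its "name" and its "arguments". move_arm: Moves the arm, as the interface text tells. Shift numbers are shares of 10 cm and turn numbers shares of 180 degrees, none past 1 either way. Its arguments: {"type":"object","properties":{"series":{"type":"array","items":{"type":"array","items":{"type":"number"}}},"squeeze":{"type":"number"}},"required":["series"]}

```bash
ls; mkdir -p pics; python3 - <<'E'
from plant import *
import cv2,numpy as np
s=read_state(); print(s)
for n in ("scene","top"):
    c=read_camera(n); cv2.imwrite(f"pics/{n}0.png",cv2.resize(c["frame"][:,:,::-1],(800,600),interpolation=cv2.INTER_CUBIC)); np.save(f"pics/{n}0.npy",c["frame"]); print(n,c["K"],c["rvec"],c["tvec"])
E
```

```text
pics
{'t': 0.0, 'q': array([ 1.13461790e+00,  1.31146502e-01,  1.48926092e+00,  2.38527846e-05,
        1.52298389e+00, -8.54082708e-02]), 'dq': array([-1.61883290e-03, -1.27588040e-03,  6.06583462e-06, -6.37891312e-06,
       -4.84015867e-04, -4.11223482e-04]), 'joint_torque': array([ 1.33800026e-03, -5.59850657e+01, -4.91755879e+01,  7.69682019e-02,
        3.58789566e-02, -2.31833892e-04]), 'tool_pos': array([0.20591226, 0.56296854, 0.21760628]), 'orientation': array([-5.48084733e-01, -3.09291800e+00,  2.71971926e-03]), 'force': array([-0.24721427, -0.56337977, -0.06805896]), 'wrist_torque': array([-0.00704327,  0.03067293, -0.05474794]), 'opening': 0.09320047179980862}
scene [[465.31596698   0.         262.87624475]
 [  0.         465.31596698 191.75040327]
 [  0.           0.           1.        ]] [ 2.07304238  0.68652849 -0.38100692] [-0.44485461 -0.09174203  1.49950208]
top [[355.85520245   0.         259.13481421]
 [  0.         355.85520245 194.7029222 ]
 [  0.           0.           1.        ]] [ 2.15461071 -2.16930212  0.18689511] [0.00720725 0.58450416 0.92985336]
```

View pics/scene0.png

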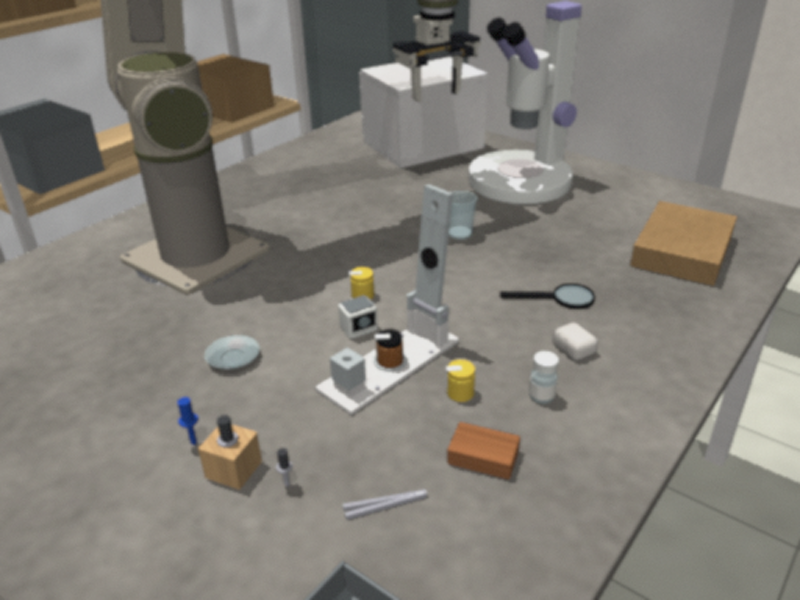

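View pics/top0.png

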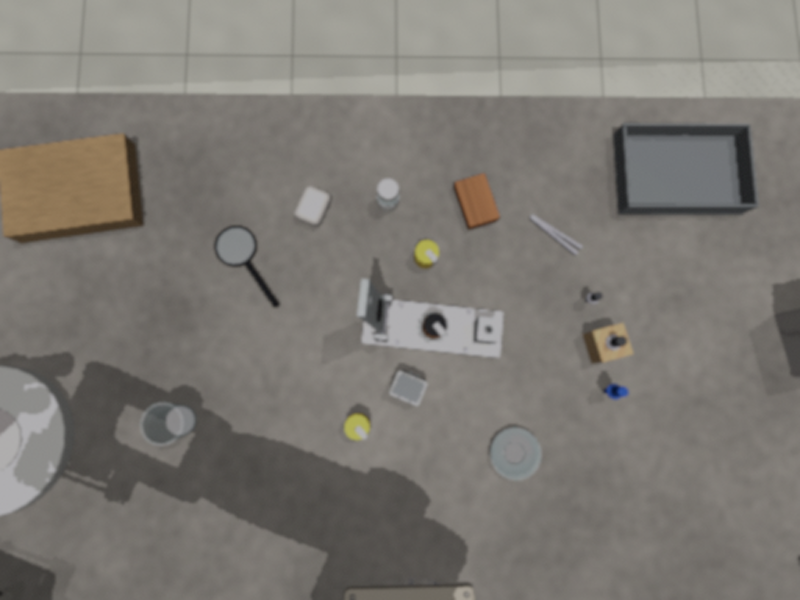

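```bash
cat > h.py <<'E'
import cv2,numpy as np
from plant import *
def cast(c,uv,z):
    R=cv2.Rodrigues(np.array(c["rvec"],float))[0];t=np.array(c["tvec"],float).ravel()
    C=-R.T@t; d=R.T@np.linalg.inv(c["K"])@np.array([uv[0],uv[1],1.])
    return C+d*(z-C[2])/d[2]
def proj(c,P):
    return cv2.projectPoints(np.array(P,float).reshape(-1,3),np.array(c["rvec"],float),np.array(c["tvec"],float),np.array(c["K"],float),None)[0].reshape(-1,2)
def tri(c1,u1,c2,u2):
    Ps=[]
    for c in(c1,c2):
        R=cv2.Rodrigues(np.array(c["rvec"],float))[0]; Ps.append(np.array(c["K"])@np.c_[R,np.array(c["tvec"],float).ravel()])
    X=cv2.triangulatePoints(Ps[0],Ps[1],np.array(u1,float).reshape(2,1),np.array(u2,float).reshape(2,1)); return (X[:3]/X[3]).ravel()
def crop(fr,x0,y0,w,h,name,s=8):
    im=cv2.resize(np.ascontiguousarray(fr[y0:y0+h,x0:x0+w,::-1]),(w*s,h*s),interpolation=cv2.INTER_CUBIC)
    for i in range(0,w,10):
        cv2.putText(im,str(x0+i),(i*s,8),0,.3,(0,0,255)); cv2.line(im,(i*s,8),(i*s,14),(0,0,255))
    for j in range(0,h,10):
        cv2.putText(im,str(y0+j),(0,j*s+4),0,.3,(0,0,255)); cv2.line(im,(20,j*s),(26,j*s),(0,0,255))
    cv2.imwrite("pics/"+name,im)
E
python3 - <<'E'
from h import *
import pickle
c={n:read_camera(n) for n in("top","scene")}
pickle.dump(c,open("c0.pkl","wb"))
crop(c["top"]["frame"],225,160,100,75,"t1.png")
crop(c["top"]["frame"],365,175,50,85,"t2.png",7)
crop(c["scene"]["frame"],200,115,100,75+72,"s1.png",4)
crop(c["scene"]["frame"],110,250,90,70,"s2.png",8)
E
```

```text
(no output)
```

View pics/t1.png

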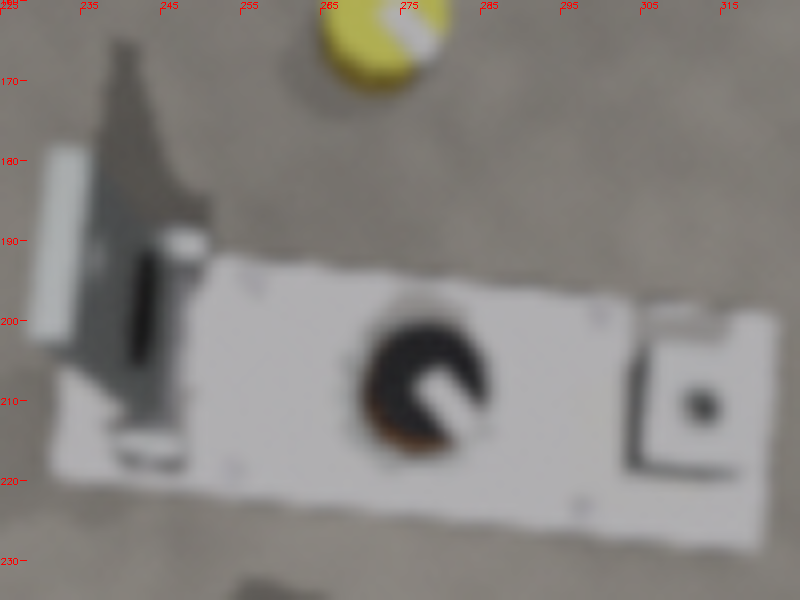

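View pics/t2.png

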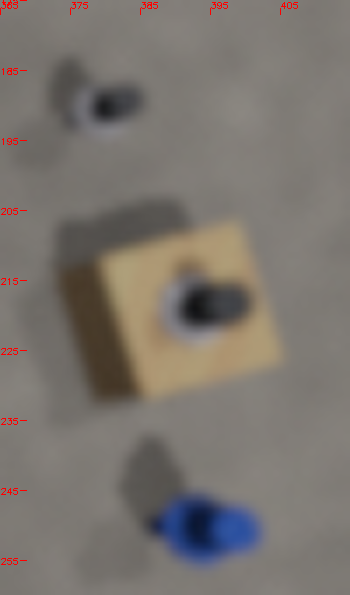

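View pics/s1.png

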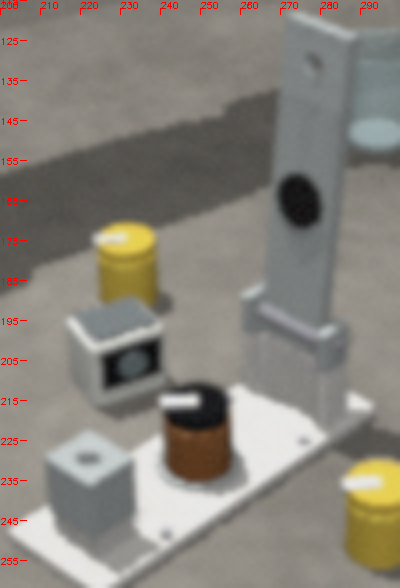

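View pics/s2.png

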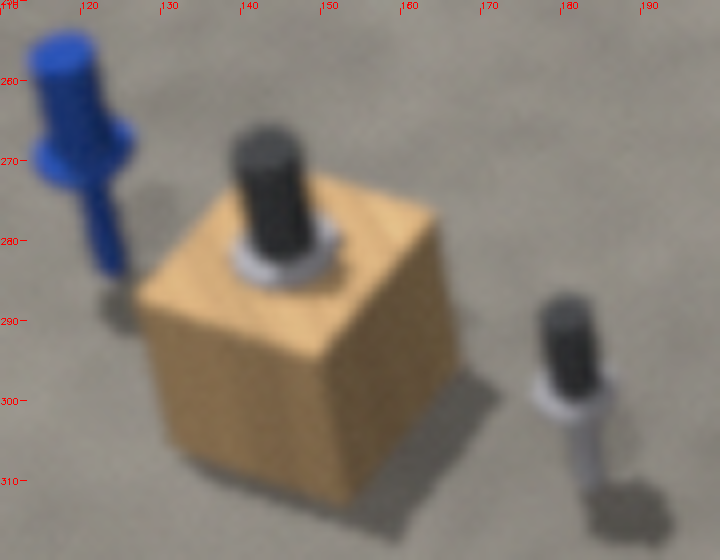

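```bash
python3 - <<'E'
from h import *
import pickle
c=pickle.load(open("c0.pkl","rb"));t=c["top"];s=c["scene"]
f=t["frame"].astype(int);hsv=cv2.cvtColor(t["frame"],cv2.COLOR_RGB2HSV)
def px(x,y,x0=225,y0=160,k=8): return (x0+x/k-.5,y0+y/k-.5)
for n,p,z in [("plBR",(762,553),.01),("plTR",(778,318),.01),("plBL",(52,478),.01),("lug",(703,407),.068),("jarc",(427,385),.06),("stripEnd",(470,435),.06)]:
    print(n,cast(t,px(*p),z))
# wood top
m=((hsv[...,0]>10)&(hsv[...,0]<25)&(hsv[...,1]>80)&(hsv[...,2]>130)).astype(np.uint8); m[:, :360]=0;m[:, 415:]=0;m[:190]=0;m[245:]=0
print("woodtop n",m.sum()); cn=max(cv2.findContours(m,0,2)[0],key=cv2.contourArea); r=cv2.minAreaRect(cv2.convexHull(cn)); print(r,cast(t,r[0],.056))
for q in cv2.boxPoints(r): print(cast(t,q,.056))
# cap
cap=((t["frame"].max(2)<75)).astype(np.uint8);cap[:195]=0;cap[220:]=0;cap[:,:268]=0;cap[:,290:]=0
cn=max(cv2.findContours(cap,0,2)[0],key=cv2.contourArea);e=cv2.minEnclosingCircle(cn);print("cap",e,cast(t,e[0],.06))
# scene lughole
print("scene lug", cast(s,px(88,457,200,115,4),.068), "caps",cast(s,px(197,404,200,115,4),.06))
print("pin top scene",cast(s,px(265,140,110,250,8),.094),"top",cast(t,px(236,303,365,175,7),.094))
print("blk corner", [cast(s,px(*p,110,250,8),.056) for p in[(137,293),(320,357),(437,212)]])
crop(t["frame"],240,230,40,40,"t3.png",14)
E
```

```text
plBR [ 0.49246266 -0.16640448  0.01      ]
plTR [ 0.57521084 -0.17484047  0.01      ]
plBL [0.52034275 0.08123911 0.01      ]
lug [ 0.53815428 -0.13667025  0.068     ]
jarc [ 0.54684505 -0.04587302  0.06      ]
stripEnd [ 0.53004638 -0.05993463  0.06      ]
woodtop n 203
((390.96539306640625, 218.873046875), (19.733802795410156, 19.119863510131836), 74.74488067626953) [ 0.51508463 -0.35081716  0.056     ]
[ 0.53419274 -0.31973333  0.056     ]
[ 0.54754264 -0.37098714  0.056     ]
[ 0.4960452  -0.38178929  0.056     ]
[ 0.48297591 -0.33086423  0.056     ]
cap ((277.0714416503906, 207.07142639160156), 7.231682777404785) [ 0.54834123 -0.04374946  0.06      ]
scene lug [ 0.53667956 -0.13509448  0.068     ] caps [ 0.54926478 -0.04749024  0.06      ]
pin top scene [ 0.51243649 -0.35074434  0.094     ] top [ 0.51505438 -0.35453465  0.094     ]
blk corner [array([ 0.49375328, -0.38507228,  0.056     ]), array([ 0.54924532, -0.3720871 ,  0.056     ]), array([ 0.53441771, -0.31819974,  0.056     ])]
```

View pics/t3.png

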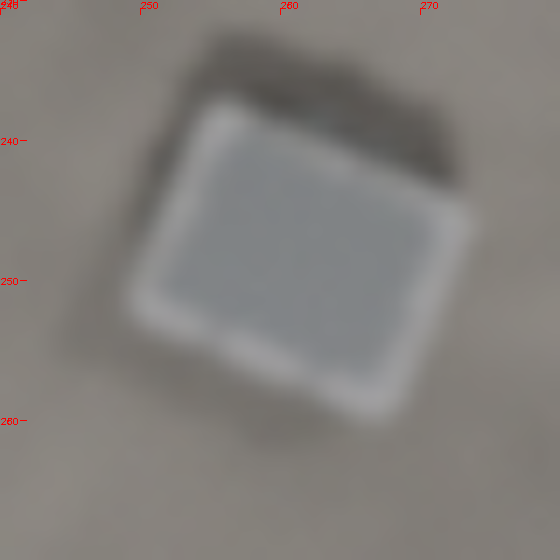

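```bash
cat >> h.py <<'E'
from scipy.spatial.transform import Rotation as Ro
def need(pos,ang=None,tilt=None):
    """shares to reach world pos, jaw (tool y) at world angle ang deg, tool down"""
    s=read_state(); R=Ro.from_rotvec(s["orientation"])
    d=R.inv().apply(np.array(pos)-s["tool_pos"])/.1
    y=R.apply([0,1,0]); cur=np.degrees(np.arctan2(y[1],y[0]))
    print("t",round(s["t"],2),"pos",s["tool_pos"].round(4),"jaw",cur.round(1),"F",s["force"].round(1),"op",round(s["opening"],4),"q",s["q"].round(2))
    if ang is None: ang=cur
    ang=(ang-cur+90)%180-90+cur
    a=np.radians(ang); yy=np.array([np.cos(a),np.sin(a),0]); zz=np.array([0,0,-1.]); xx=np.cross(yy,zz)
    T=Ro.from_matrix(np.c_[xx,yy,zz]); r=(R.inv()*T).as_rotvec()/np.pi
    print("shift",d.round(3),"turn",r.round(4))
E
python3 - <<'E'
from h import *
import pickle
c=pickle.load(open("c0.pkl","rb"));t=c["top"];s=c["scene"]
def px(x,y,x0=225,y0=160,k=8): return (x0+x/k-.5,y0+y/k-.5)
P=[cast(t,px(*p,240,230,14),.055) for p in[(215,100),(475,215),(385,420),(130,310)]]
print(np.round(P,4)); m=np.mean(P,0);print(m)
J=np.array([.5473,-.0465,0]);v=J-m;print("dist",np.hypot(*v[:2]),"scanner yaw",np.degrees(np.arctan2(v[1],v[0])))
for a,b in[(0,1),(1,2),(3,2),(0,3)]: d=P[b]-P[a];print(np.degrees(np.arctan2(d[1],d[0])),np.linalg.norm(d))
# strip in top: white pixels within 22mm of jar centre
cx,cy=proj(t,[[*J[:2],.06]])[0];print(cx,cy)
# strip: bright within radius 6.5px of cap centre
for name,cc,ra in(("top",t,6),("scene",s,8)):
    cx,cy=proj(cc,[[*J[:2],.0602]])[0]
    f=cc["frame"];v_,u_=np.mgrid[0:384,0:512]
    k=(np.hypot(u_-cx,v_-cy)<ra)&(f.min(2)>120)
    Q=np.array([cast(cc,(u,v),.0602) for u,v in zip(u_[k],v_[k])]);w=Q[:,:2]-J[:2]; 
    w=w[np.hypot(*w.T)<.021]; q=w.mean(0);print(name,len(w),q,np.degrees(np.arctan2(-q[1],-q[0])))
for n,p,z in(("small",(118,103),.05),("blue",(228,528),.08)): print(n,cast(t,px(*p,365,175,7),z))
E
```

```text
[[ 0.4706  0.016   0.055 ]
 [ 0.4486 -0.0329  0.055 ]
 [ 0.4107 -0.0155  0.055 ]
 [ 0.4316  0.0322  0.055 ]]
[ 4.40377488e-01 -3.51071578e-05  5.50000000e-02]
dist 0.11658220214882066 scanner yaw -23.48812918752816
-114.17968411758662 0.05359495036186933
155.27029505428845 0.04172513953118665
-113.5840891052908 0.052026326399616414
157.40724673537525 0.042280242044666606
278.1067609766836 207.45393751848326
top 24 [-0.00553076 -0.0055045 ] 44.86361891660943
scene 33 [-0.00833507 -0.00389749] 25.060845582887865
small [ 0.59695703 -0.33165534  0.05      ]
blue [ 0.43272799 -0.35209954  0.08      ]
```

```bash
python3 - <<'E'
from h import *
import pickle
c=pickle.load(open("c0.pkl","rb"));t=c["top"];s=c["scene"]
J=np.array([.5473,-.0465])
crop(t["frame"],264,194,28,28,"t4.png",20)
crop(s["frame"],232,200,36,30,"s4.png",20)
for cc,rng in((t,range(10,70,6)),(s,range(10,70,6))):
    cen=np.array([*J,.06])
    for a in rng:
        print(a,[int(cc["frame"][tuple(np.round(proj(cc,[[J[0]-r*np.cos(np.radians(a)),J[1]-r*np.sin(np.radians(a)),.06]])[0][::-1]).astype(int))].mean()) for r in(.008,.012,.016,.019)])
E
```

```text
10 [152, 97, 67, 53]
16 [152, 97, 110, 82]
22 [152, 138, 110, 122]
28 [169, 158, 146, 152]
34 [169, 172, 173, 166]
40 [169, 172, 173, 169]
46 [169, 172, 173, 171]
52 [173, 165, 163, 162]
58 [166, 165, 163, 147]
64 [166, 147, 116, 145]
10 [200, 200, 124, 130]
16 [200, 200, 202, 135]
22 [218, 200, 202, 200]
28 [218, 218, 202, 200]
34 [218, 218, 219, 216]
40 [218, 218, 219, 216]
46 [218, 162, 168, 173]
52 [160, 162, 168, 173]
58 [160, 162, 168, 109]
64 [160, 162, 93, 109]
```

View pics/t4.png

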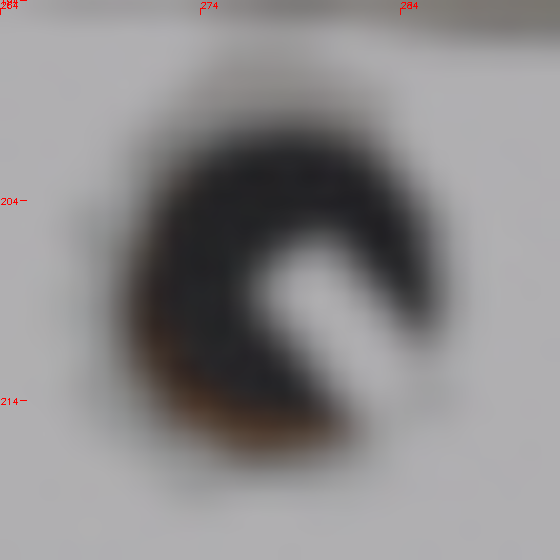

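View pics/s4.png

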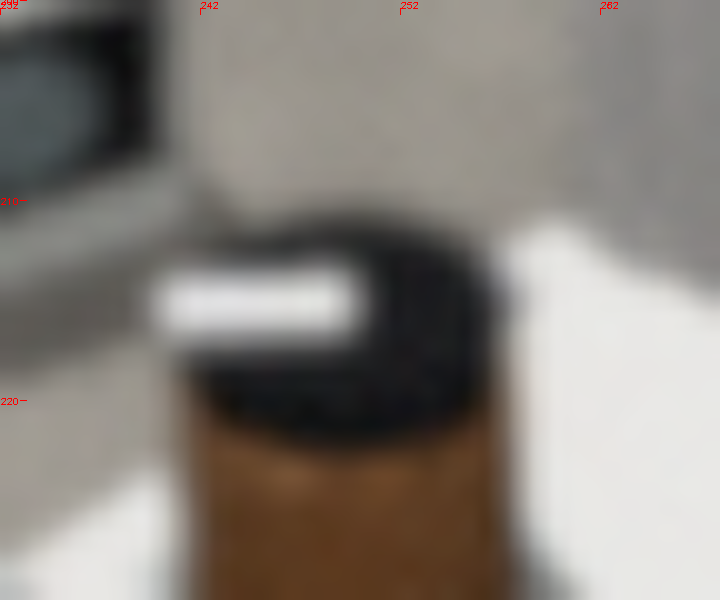

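```bash
python3 - <<'E'
from h import *
import pickle
c=pickle.load(open("c0.pkl","rb"));t=c["top"];s=c["scene"]
def go(cc,p,q,x0,y0):
    A=[cast(cc,(x0+x/20-.5,y0+y/20-.5),.06)[:2] for x,y in(p,q)];d=A[0]-A[1];print(A,np.degrees(np.arctan2(d[1],d[0])))
go(t,(265,300),(365,410),264,194);go(t,(350,255),(425,345),264,194);go(t,(305,275),(390,375),264,194)
go(s,(360,300),(165,303),232,200);go(s,(360,270),(165,270),232,200);go(s,(360,335),(165,335),232,200)
need([.5473,-.0465,.30],-6)
E
```

```text
[array([ 0.54451828, -0.04282923]), array([ 0.52973806, -0.05592663])] 41.54556335466476
[array([ 0.5504852 , -0.05429222]), array([ 0.53836995, -0.06409759])] 38.98464830563245
[array([ 0.54783688, -0.04822856]), array([ 0.53438865, -0.05934762])] 39.58410373946504
[array([ 0.54817888, -0.04310855]), array([ 0.52891987, -0.05796706])] 37.65054715788482
[array([ 0.5442601 , -0.03815175]), array([ 0.5245117 , -0.05258666])] 36.16458596119914
[array([ 0.55270637, -0.04883529]), array([ 0.53315292, -0.06313371])] 36.17607605635614
t 0.2 pos [0.206  0.5632 0.218 ] jaw 69.9 F [ 0.6 -0.2  0.4] op 0.0926 q [ 1.13  0.13  1.49  0.    1.52 -0.09]
shift [-5.3   -4.553 -0.815] turn [-3.000e-04  2.000e-04  4.217e-01]
```

>>> {"name": "move_arm", "arguments": {"series": [[-1, -1, -0.8, 0, 0, 0.25, 1], [-1, -1, -0.8, 0, 0, 0.25, 1], [-1, -1, -0.8, 0, 0, 0.25, 1], [-1, -1, -0.8, 0, 0, 0.25, 1], [-1, -1, -0.8, 0, 0, 0.25, 1], [-1, -1, -0.8, 0, 0, 0.25, 1], [-1, -1, -0.8, 0, 0, 0.25, 1]], "squeeze": 8}}

```text
t: 0.9
tool_pos: [0.2658, 0.435, 0.2987]
orientation: [1.691, 2.647, 0.0]
force: [0.0, 0.7, -0.5]
opening: 0.0929
```

```bash
python3 -c "
from h import *
need([.5473,-.0465,.30],25)"
```

```text
t 0.9 pos [0.2658 0.435  0.2987] jaw 24.9 F [ 0.   0.7 -0.5] op 0.0929 q [ 0.92 -0.13  1.61  0.    1.67  0.49]
shift [-5.552  0.53  -0.014] turn [ 0.     -0.     -0.0008]
```

>>> {"name": "move_arm", "arguments": {"series": [[-1, 0, -0.15, 0, 0, 0, 1], [-1, 0, -0.15, 0, 0, 0, 1], [-1, 0, -0.15, 0, 0, 0, 1]]}}

```text
t: 1.2
tool_pos: [0.3101, 0.3412, 0.3148]
orientation: [1.692, 2.644, 0.001]
force: [-0.2, 0.2, -0.1]
opening: 0.093
```

>>> {"name": "move_arm", "arguments": {"series": [[-1, 0, 0, 0, 0, 0, 1], [-1, 0, 0, 0, 0, 0, 1], [-1, 0, 0, 0, 0, 0, 1]]}}

```text
t: 1.5
tool_pos: [0.3519, 0.2498, 0.3135]
orientation: [1.695, 2.643, -0.002]
force: [-0.4, 0.5, 0.0]
opening: 0.0929
```

>>> {"name": "move_arm", "arguments": {"series": [[-1, 0, 0, 0, 0, 0, 1], [-1, 0, 0, 0, 0, 0, 1], [-1, 0, 0, 0, 0, 0, 1]]}}

```text
t: 1.8
tool_pos: [0.3937, 0.1593, 0.3133]
orientation: [1.696, 2.643, -0.002]
force: [0.5, 0.7, -0.1]
opening: 0.093
```

>>> {"name": "move_arm", "arguments": {"series": [[-1, 0, 0, 0, 0, 0, 1], [-1, 0, 0, 0, 0, 0, 1], [-1, 0, 0, 0, 0, 0, 1]]}}

```text
t: 2.1
tool_pos: [0.4355, 0.069, 0.313]
orientation: [1.696, 2.645, -0.002]
force: [0.1, 0.4, 0.1]
opening: 0.093
```

>>> {"name": "move_arm", "arguments": {"series": [[-1, 0.4, 0, 0, 0, 0, 1], [-1, 0.4, 0, 0, 0, 0, 1], [-1, 0.4, 0, 0, 0, 0, 1]]}}

```text
t: 2.4
tool_pos: [0.5145, -0.0028, 0.3118]
orientation: [-1.691, -2.646, 0.002]
force: [-1.1, -0.1, 0.1]
opening: 0.0929
```

```bash
python3 -c "
from h import *
need([.5473,-.0465,.21],25)
c=read_camera('scene');cv2.imwrite('pics/s5.png',c['frame'][:,:,::-1])"
```

```text
t 2.4 pos [ 0.5145 -0.0028  0.3118] jaw 24.8 F [-1.1 -0.1  0.1] op 0.0929 q [-0.1  -0.12  1.57 -0.    1.69 -0.54]
shift [-0.536  0.116  1.017] turn [-0.0007 -0.0002 -0.0009]
```

View pics/s5.png

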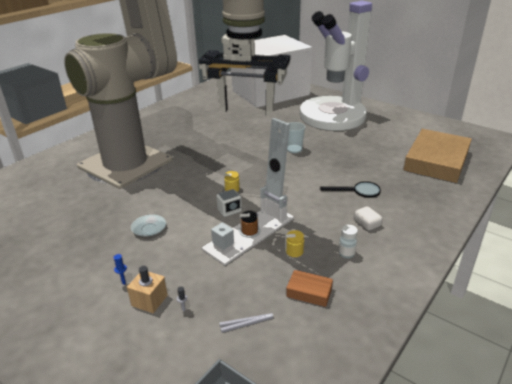

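```bash
python3 -c "
from h import *
c=read_camera('scene');s=read_state();print(proj(c,s['tool_pos']),s['tool_pos']);cv2.imwrite('pics/s6.png',c['frame'][:,:,::-1])"
```

```text
[[246.00151449 111.5797095 ]] [ 0.51290848 -0.00079068  0.31246926]
```

View pics/s6.png

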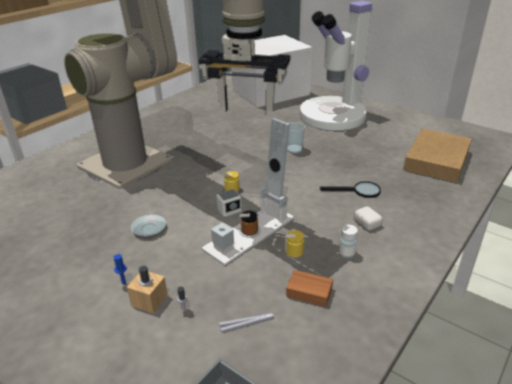

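>>> {"name": "move_arm", "arguments": {"series": [[-0.55, 0.13, 0, 0, 0, 0, 1], [-0.55, 0.13, 0, 0, 0, 0, 1], [-0.55, 0.13, 0.5, 0, 0, 0, 1], [-0.55, 0.13, 1, 0, 0, 0, 1], [-0.55, 0.13, 1, 0, 0, 0, 1], [-0.55, 0.13, 1, 0, 0, 0, 1]]}}

```text
t: 3.1
tool_pos: [0.5466, -0.0442, 0.2142]
orientation: [-1.687, -2.648, 0.001]
force: [0.2, 0.1, 0.6]
opening: 0.0927
```

```bash
python3 -c "
from h import *
need([.5473,-.0465,.11],25)"
```

```text
t 3.1 pos [ 0.5466 -0.0442  0.2142] jaw 25.0 F [0.2 0.1 0.6] op 0.0927 q [-0.17 -0.01  1.64  0.    1.51 -0.61]
shift [-0.025 -0.002  1.042] turn [-0.0004 -0.0004 -0.0001]
```

>>> {"name": "move_arm", "arguments": {"series": [[-0.02, 0, 0.4, 0, 0, 0, 1], [-0.02, 0, 0.8, 0, 0, 0, 1], [-0.02, 0, 1, 0, 0, 0, 1], [-0.02, 0, 1, 0, 0, 0, 1]]}}

```text
t: 3.5
tool_pos: [0.5486, -0.047, 0.1145]
orientation: [-1.689, -2.649, -0.0]
force: [-0.2, 0.6, -0.7]
opening: 0.093
```

```bash
python3 -c "
from h import *
need([.5473,-.0465,.028],25)
c=read_camera('scene');crop(c['frame'],190,110,120,150,'s7.png',4)"
```

```text
t 3.5 pos [ 0.5486 -0.047   0.1145] jaw 24.9 F [-0.2  0.6 -0.7] op 0.093 q [-0.18  0.07  1.74  0.    1.33 -0.61]
shift [ 0.009 -0.009  0.865] turn [-0.     -0.0001 -0.0003]
```

View pics/s7.png

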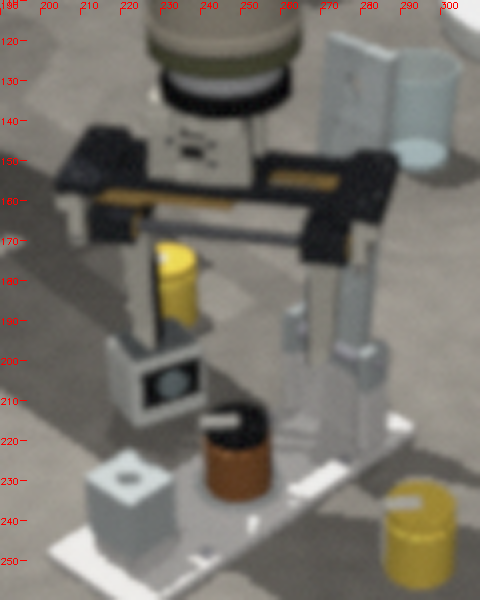

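>>> {"name": "move_arm", "arguments": {"series": [[0, 0, 0.3, 0, 0, 0, 1], [0, 0, 0.6, 0, 0, 0, 1], [0, 0, 0.85, 0, 0, 0, 1], [0, 0, 0.86, 0, 0, 0, 1], [0, 0, 0.86, 0, 0, 0, 0], [0, 0, 0.86, 0, 0, 0, -0.2], [0, 0, 0.86, 0, 0, 0, -0.2], [0, 0, 0.86, 0, 0, 0, -0.2]], "squeeze": 8}}

```text
t: 4.35
tool_pos: [0.5495, -0.0479, 0.0293]
orientation: [1.689, 2.646, 0.001]
force: [-0.3, 0.6, 0.2]
opening: 0.0655
```

>>> {"name": "move_arm", "arguments": {"series": [[0, 0, 0, 0, 0, 0, -0.4], [0, 0, 0, 0, 0, 0, -0.4], [0, 0, 0, 0, 0, 0, -0.4]]}}

```text
t: 4.65
tool_pos: [0.5483, -0.0477, 0.0277]
orientation: [-1.69, -2.648, 0.0]
force: [0.1, 0.4, 1.4]
opening: 0.0439
```

```bash
python3 -c "
from h import *
need([.5473,-.0465,.028],-37.3)"
```

```text
t 4.65 pos [ 0.5483 -0.0477  0.0277] jaw 24.9 F [0.1 0.4 1.4] op 0.0439 q [-0.18  0.18  1.8  -0.    1.16 -0.61]
shift [ 0.015 -0.004 -0.003] turn [-0.      0.      0.3455]
```

>>> {"name": "move_arm", "arguments": {"series": [[0, 0, 0, 0, 0, 0.03, -0.4], [0, 0, 0, 0, 0, 0.06, -0.4], [0, 0, 0, 0, 0, 0.09, -0.4], [0, 0, 0, 0, 0, 0.12, -0.4], [0, 0, 0, 0, 0, 0.15, -0.4], [0, 0, 0, 0, 0, 0.18, -0.4], [0, 0, 0, 0, 0, 0.21, -0.4], [0, 0, 0, 0, 0, 0.24, -0.4]]}}

```text
t: 5.45
tool_pos: [0.5484, -0.0477, 0.0277]
orientation: [2.55, 1.835, 0.0]
force: [0.6, 0.4, 1.1]
opening: 0.0439
```

>>> {"name": "move_arm", "arguments": {"series": [[0, 0, 0, 0, 0, 0.03, -0.4], [0, 0, 0, 0, 0, 0.06, -0.4], [0, 0, 0, 0, 0, 0.09, -0.4], [0, 0, 0, 0, 0, 0.106, -0.4], [0, 0, 0, 0, 0, 0.106, -0.4], [0, 0, 0, 0, 0, 0.106, -0.4]]}}

```text
t: 6.05
tool_pos: [0.5483, -0.0477, 0.0277]
orientation: [2.815, 1.395, 0.0]
force: [-0.2, -0.1, 0.7]
opening: 0.044
```

```bash
python3 -c "
from h import *
need([.5473,-.0465,.028],-37.3)
c=read_camera('scene');crop(c['frame'],200,170,100,75,'s8.png',8)"
```

```text
t 6.05 pos [ 0.5483 -0.0477  0.0277] jaw -37.3 F [-0.2 -0.1  0.7] op 0.044 q [-0.18  0.18  1.8   0.    1.16  0.47]
shift [ 0.003 -0.016 -0.003] turn [ 0.     -0.      0.0001]
```

View pics/s8.png

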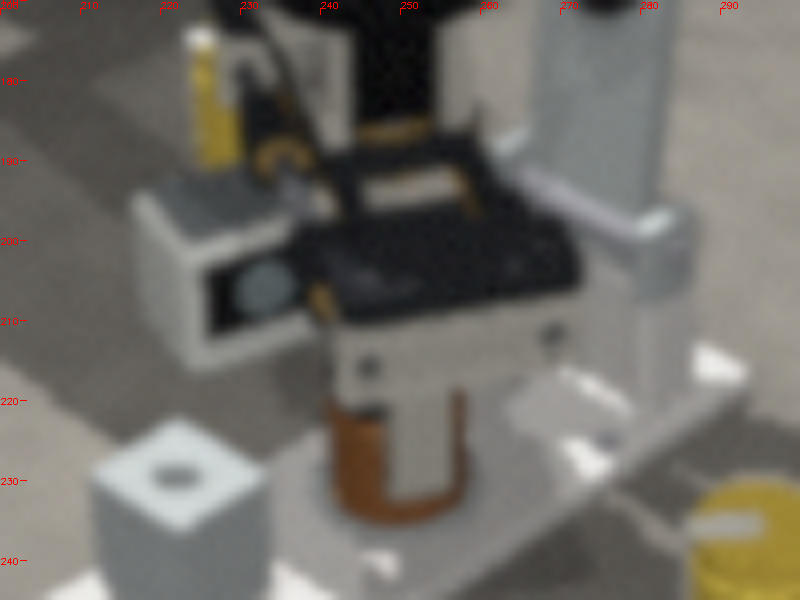

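>>> {"name": "move_arm", "arguments": {"series": [[0, 0, 0, 0, 0, 0, 0.1], [0, 0, 0, 0, 0, 0, 0.4], [0, 0, 0, 0, 0, 0, 0.4], [0, 0, 0, 0, 0, 0, 0.4], [0, 0, -0.2, 0, 0, 0, 0.4], [0, 0, -0.6, 0, 0, 0, 0.4], [0, 0, -1, 0, 0, 0, 0.4], [0, 0, -1, 0, 0, 0, 0.4]]}}

```text
t: 6.9
tool_pos: [0.5525, -0.0484, 0.1346]
orientation: [2.81, 1.39, 0.014]
force: [0.2, -0.2, -0.3]
opening: 0.0651
```

>>> {"name": "move_arm", "arguments": {"series": [[0, 0, -0.5, 0, 0, 0, 0.4], [0, 0, -1, 0, 0, 0, 0.4], [0, 0, -1, 0, 0, 0, 0.4]]}}

```text
t: 7.2
tool_pos: [0.5522, -0.0484, 0.2359]
orientation: [2.809, 1.389, 0.016]
force: [1.0, -0.4, 0.6]
opening: 0.0648
```

```bash
python3 -c "
from h import *
need([.5473,-.0465,.028],-37.3)
c=read_camera('scene');crop(c['frame'],232,200,36,30,'s9.png',20)
import pickle
c2=read_camera('top');crop(c2['frame'],225,160,100,75,'t9.png',8);pickle.dump((c,c2),open('c1.pkl','wb'))"
```

```text
t 7.2 pos [ 0.5522 -0.0484  0.2359] jaw -37.4 F [ 1.  -0.4  0.6] op 0.0648 q [-0.18 -0.01  1.61  0.    1.54  0.47]
shift [-0.027 -0.074  2.078] turn [ 0.0036 -0.0018 -0.0004]
```

View pics/s9.png

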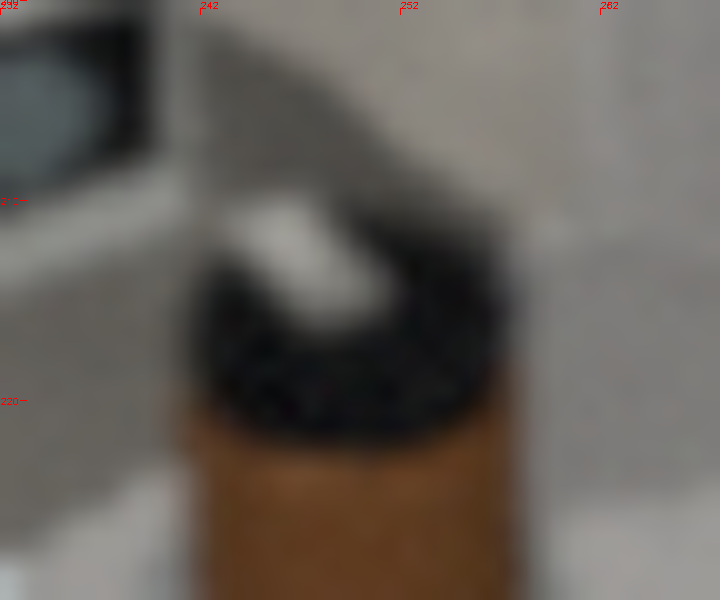

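View pics/t9.png

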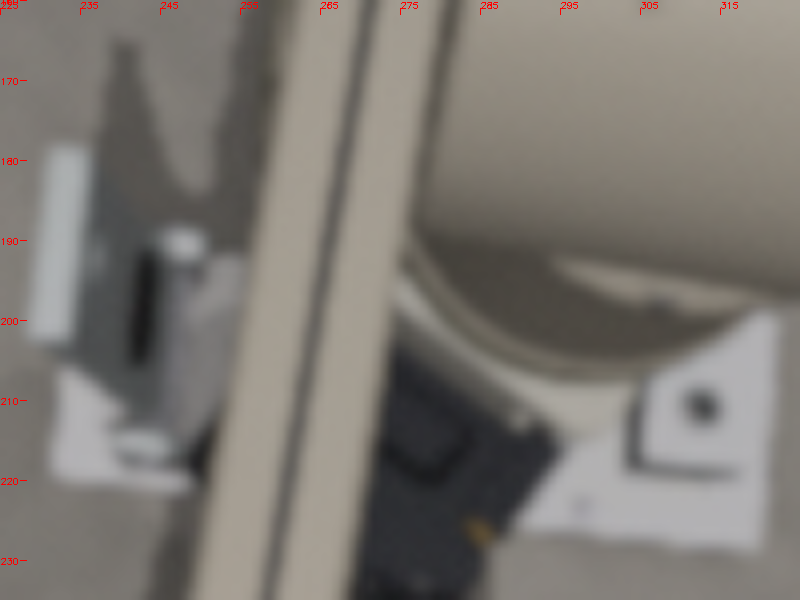

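```bash
python3 - <<'E'
from h import *
import pickle
s,t=pickle.load(open("c1.pkl","rb"))
def go(cc,p,q,x0,y0,k=20,z=.06):
    A=[cast(cc,(x0+x/k-.5,y0+y/k-.5),z)[:2] for x,y in(p,q)];d=A[0]-A[1];print(np.round(A,4),np.degrees(np.arctan2(d[1],d[0])))
go(s,(390,290),(315,200),232,200);go(s,(310,325),(225,230),232,200);go(s,(350,305),(265,212),232,200)
# leaf end, top view corners, assuming height
for z in(.26,.27,.277):
  print(z,[cast(t,(225+x/8-.5,160+y/8-.5),z).round(4) for x,y in((95,150),(72,343),(50,150),(30,340))])
need([.5,0,.2],-6)
E
```

```text
[[ 0.5499 -0.0392]
 [ 0.5304 -0.0298]] -25.87386423689258
[[ 0.5464 -0.0509]
 [ 0.5252 -0.0415]] -23.830978306321636
[[ 0.5478 -0.0447]
 [ 0.5269 -0.0355]] -23.563869956344305
0.26 [array([0.5888, 0.0581, 0.26  ]), array([0.5374, 0.0641, 0.26  ]), array([0.5888, 0.0699, 0.26  ]), array([0.5382, 0.0751, 0.26  ])]
0.27 [array([0.5869, 0.0577, 0.27  ]), array([0.5361, 0.0637, 0.27  ]), array([0.5869, 0.0695, 0.27  ]), array([0.537 , 0.0745, 0.27  ])]
0.277 [array([0.5856, 0.0575, 0.277 ]), array([0.5353, 0.0634, 0.277 ]), array([0.5856, 0.0691, 0.277 ]), array([0.5361, 0.0741, 0.277 ])]
t 7.3 pos [ 0.5494 -0.0479  0.2292] jaw -37.4 F [ 0.3  0.8 -0.2] op 0.0651 q [-0.18 -0.01  1.61  0.    1.53  0.47]
shift [ 0.08  -0.684  0.29 ] turn [ 0.0011 -0.0002 -0.1743]
```

>>> {"name": "move_arm", "arguments": {"series": [[0, 0, -0.4, 0, 0, -0.174, -1], [0, 0, -0.9, 0, 0, -0.174, -1], [0, 0, -0.9, 0, 0, -0.174, -1], [0, 0, -0.9, 0, 0, -0.174, -1], [0, 0, -0.9, 0, 0, -0.174, -1], [0, 0, -0.9, 0, 0, -0.174, -1]], "squeeze": 20}}

```text
t: 7.9
tool_pos: [0.5477, -0.0476, 0.3155]
orientation: [-2.337, -2.096, 0.003]
force: [0.1, 1.0, 0.2]
opening: 0.0215
```

```bash
python3 -c "
from h import *
need([.5665,.1274,.32],-6.2)"
```

```text
t 7.9 pos [ 0.5477 -0.0476  0.3155] jaw -6.2 F [0.1 1.  0.2] op 0.0215 q [-0.18 -0.02  1.47 -0.    1.7  -0.07]
shift [ 1.76  -0.003 -0.044] turn [-0.001  -0.0001 -0.0002]
```

>>> {"name": "move_arm", "arguments": {"series": [[0.5, 0, 0, 0, 0, 0, -1], [1, 0, 0, 0, 0, 0, -1], [1, 0, 0, 0, 0, 0, -1]]}}

```text
t: 8.2
tool_pos: [0.5584, 0.0569, 0.3162]
orientation: [-2.331, -2.102, 0.0]
force: [-0.4, -1.4, -0.7]
opening: 0.0009
```

>>> {"name": "move_arm", "arguments": {"series": [[0.4, 0, 0, 0, 0, 0, -1], [0.76, 0, 0, 0, 0, 0, -1], [0.76, 0, 0, 0, 0, 0, -1], [0.76, 0, 0.4, 0, 0, 0, -1], [0.76, 0, 0.8, 0, 0, 0, -1], [0.76, 0, 0.8, 0, 0, 0, -1]]}}

```text
t: 8.8
tool_pos: [0.5628, 0.1258, 0.2299]
orientation: [-2.333, -2.094, 0.017]
force: [-0.4, -0.1, -1.5]
opening: 0.0004
```

```bash
python3 -c "
from h import *
need([.5587,.0554,.235],-6.2)
c=read_camera('top');crop(c['frame'],190,150,100,75,'t10.png',8)
c=read_camera('scene');crop(c['frame'],210,80,100,100,'s10.png',6)"
```

```text
t 8.8 pos [0.5628 0.1258 0.2299] jaw -6.2 F [-0.4 -0.1 -1.5] op 0.0004 q [ 0.13  0.08  1.53 -0.    1.55  0.24]
shift [-0.705  0.034 -0.049] turn [-0.0039  0.0011  0.0002]
```

View pics/t10.png

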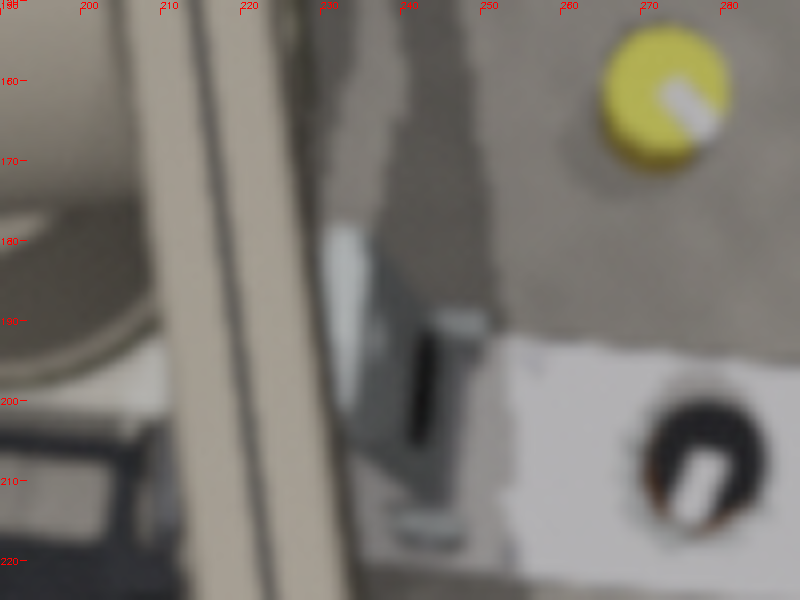

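View pics/s10.png

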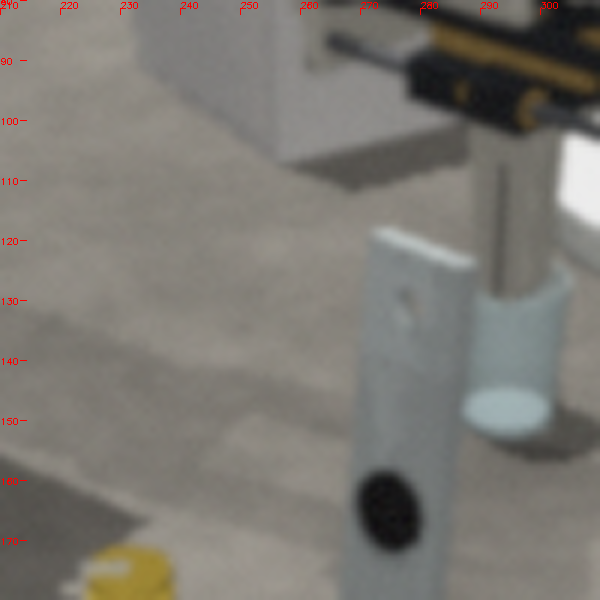

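>>> {"name": "move_arm", "arguments": {"series": [[-0.09, 0, 0, 0, 0, 0, -1], [-0.18, 0, 0, 0, 0, 0, -1], [-0.27, 0, 0, 0, 0, 0, -1], [-0.36, 0, 0, 0, 0, 0, -1], [-0.45, 0, 0, 0, 0, 0, -1], [-0.54, 0, 0, 0, 0, 0, -1], [-0.63, 0, 0, 0, 0, 0, -1], [-0.715, 0, 0, 0, 0, 0, -1]]}}

```text
t: 9.7
tool_pos: [0.5593, 0.0556, 0.2378]
orientation: [2.336, 2.101, 0.001]
force: [-0.0, 1.8, 2.2]
opening: 0.0007
```

```bash
python3 -c "
from h import *
need([.5587,.0563,.235],-6.2)
c=read_camera('scene');crop(c['frame'],210,80,100,150,'s11.png',4)"
```

```text
t 9.7 pos [0.5593 0.0556 0.2378] jaw -6.1 F [-0.   1.8  2.2] op 0.0007 q [0.01 0.02 1.57 0.   1.55 0.11]
shift [ 0.006 -0.007  0.028] turn [ 0.0001 -0.0001  0.0008]
```

View pics/s11.png

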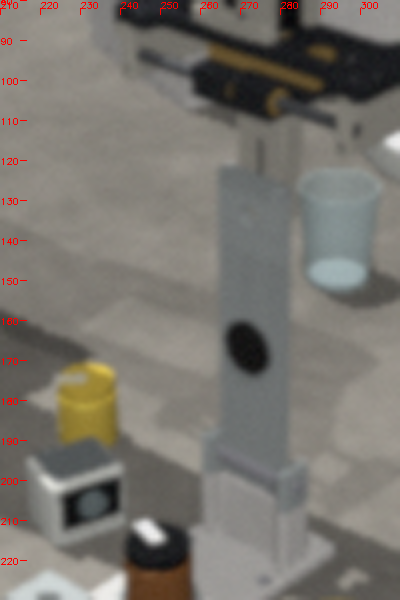

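Leaf is near vertical, finger behind it; following the arc.

>>> {"name": "move_arm", "arguments": {"series": [[-0.17, 0, 0.02, 0, 0, 0, -1], [-0.34, 0, 0.05, 0, 0, 0, -1], [-0.5, 0, 0.09, 0, 0, 0, -1], [-0.66, 0, 0.14, 0, 0, 0, -1], [-0.82, 0, 0.21, 0, 0, 0, -1], [-0.96, 0, 0.3, 0, 0, 0, -1], [-0.96, 0, 0.3, 0, 0, 0, -1]]}}

```text
t: 10.45
tool_pos: [0.5481, -0.0412, 0.2055]
orientation: [-2.337, -2.097, 0.004]
force: [-0.5, 0.7, 0.1]
opening: 0.0003
```

```bash
python3 -c "
from h import *
need([.5484,-.0393,.207],-6.2)
c=read_camera('scene');crop(c['frame'],180,80,120,150,'s12.png',4)"
```

```text
t 10.45 pos [ 0.5481 -0.0412  0.2055] jaw -6.2 F [-0.5  0.7  0.1] op 0.0003 q [-0.17  0.    1.64 -0.    1.5  -0.06]
shift [ 0.019  0.001 -0.015] turn [-0.0009  0.0002  0.0001]
```

View pics/s12.png

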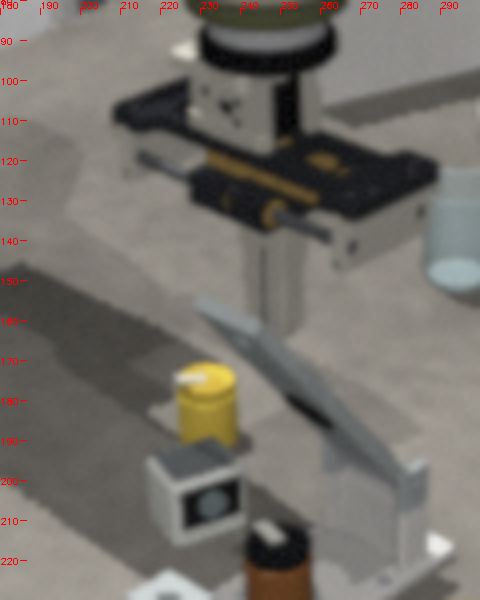

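>>> {"name": "move_arm", "arguments": {"series": [[-0.13, 0, 0.1, 0, 0, 0, -1], [-0.25, 0, 0.21, 0, 0, 0, -1], [-0.36, 0, 0.34, 0, 0, 0, -1], [-0.46, 0, 0.48, 0, 0, 0, -1], [-0.54, 0, 0.62, 0, 0, 0, -1], [-0.6, 0, 0.78, 0, 0, 0, -1], [-0.6, 0, 0.78, 0, 0, 0, -1]]}}

```text
t: 11.2
tool_pos: [0.5408, -0.0993, 0.1261]
orientation: [-2.334, -2.097, 0.005]
force: [-0.5, -0.6, -0.3]
opening: 0.0006
```

>>> {"name": "move_arm", "arguments": {"series": [[-0.04, 0, 0.12, 0, 0, 0, -1], [-0.06, 0, 0.24, 0, 0, 0, -1], [-0.07, 0, 0.34, 0, 0, 0, -1], [-0.07, 0, 0.42, 0, 0, 0, -1], [-0.07, 0, 0.46, 0, 0, 0, -1]]}}

```text
t: 11.7
tool_pos: [0.5417, -0.1057, 0.0825]
orientation: [-2.335, -2.1, 0.001]
force: [-0.4, -0.5, 1.5]
opening: 0.0006
```

```bash
python3 -c "
from h import *
need([.5406,-.1106,.075],-6.2)
c=read_camera('scene');crop(c['frame'],180,150,120,110,'s13.png',5)"
```

```text
t 11.7 pos [ 0.5417 -0.1057  0.0825] jaw -6.1 F [-0.4 -0.5  1.5] op 0.0006 q [-0.29  0.11  1.77 -0.    1.27 -0.18]
shift [-0.05  -0.005  0.075] turn [-0.0004 -0.      0.0008]
```

View pics/s13.png

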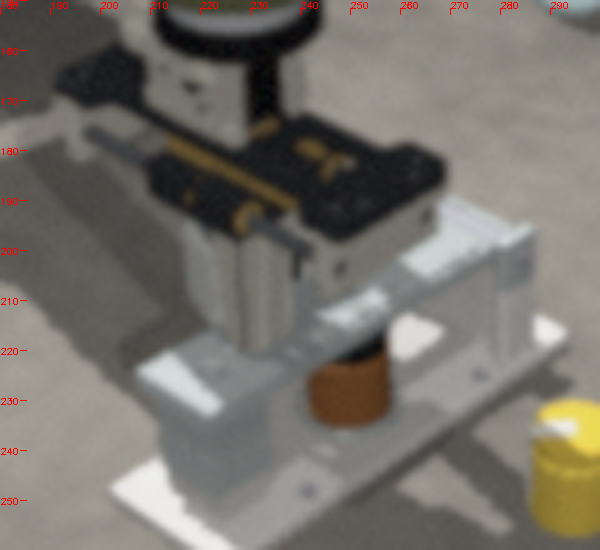

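Almost shut; press on.

>>> {"name": "move_arm", "arguments": {"series": [[-0.02, 0, 0.04, 0, 0, 0, -1], [-0.02, 0, 0.08, 0, 0, 0, -1], [-0.02, 0, 0.1, 0, 0, 0, -1], [-0.02, 0, 0.1, 0, 0, 0, -1]]}}

```text
t: 12.15
tool_pos: [0.5427, -0.1079, 0.0744]
orientation: [2.335, 2.1, 0.002]
force: [-1.2, 1.0, 7.1]
opening: 0.0005
```

```bash
python3 -c "
from h import *
need([.5406,-.1106,.075],-6.2)"
```

```text
t 12.15 pos [ 0.5427 -0.1079  0.0744] jaw -6.1 F [-1.2  1.   7.1] op 0.0005 q [-0.29  0.12  1.77  0.    1.25 -0.18]
shift [-0.029 -0.018 -0.006] turn [0.0005 0.     0.0008]
```

>>> {"name": "move_arm", "arguments": {"series": [[0, 0, 0.03, 0, 0, 0, -1], [0, 0, 0.06, 0, 0, 0, -1], [0, 0, 0.06, 0, 0, 0, -1]]}}

```text
t: 12.45
tool_pos: [0.5435, -0.108, 0.0696]
orientation: [2.334, 2.099, 0.003]
force: [-0.5, 1.4, 13.2]
opening: 0.0005
```

```bash
python3 -c "
from h import *
need([.5406,-.1106,.075],-6.2)"
```

```text
t 12.45 pos [ 0.5435 -0.108   0.0696] jaw -6.1 F [-0.5  1.4 13.2] op 0.0005 q [-0.29  0.13  1.77  0.    1.24 -0.18]
shift [-0.029 -0.026 -0.054] turn [0.0011 0.0001 0.0008]
```

```bash
python3 -c "
from h import *
need([.5406,-.1106,.075],-6.2)
c=read_camera('scene');print(proj(c,read_state()['tool_pos']));crop(c['frame'],180,150,120,110,'s14.png',6)"
```

```text
t 12.45 pos [ 0.5435 -0.108   0.0696] jaw -6.1 F [-0.5  1.4 13.2] op 0.0005 q [-0.29  0.13  1.77  0.    1.24 -0.18]
shift [-0.029 -0.026 -0.054] turn [0.0011 0.0001 0.0008]
[[231.09426859 223.57228405]]
```

View pics/s14.png

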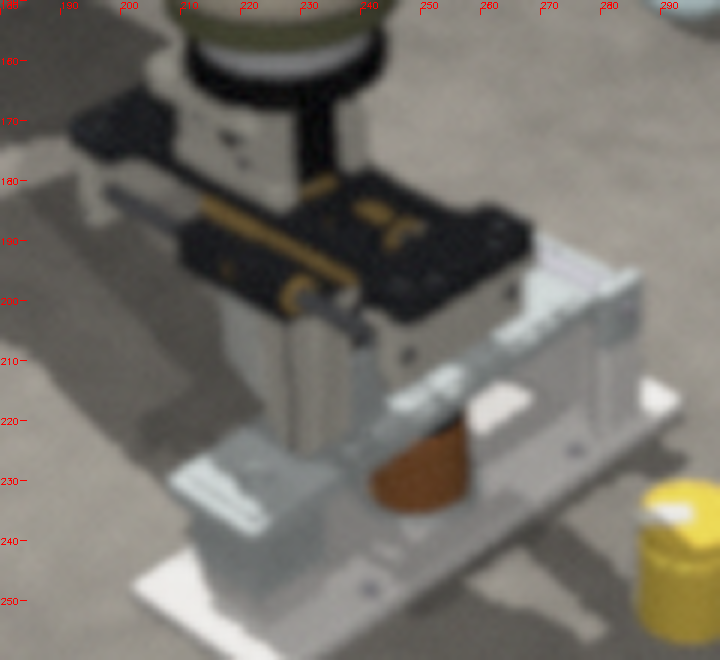

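>>> {"name": "move_arm", "arguments": {"series": [[0, 0, -0.3, 0, 0, 0, -1], [0, 0, -0.6, 0, 0, 0, -1], [-0.2, 0, -1, 0, 0, 0.05, -1], [-0.5, 0, -1, 0, 0, 0.1, -1], [-1, 0, -1, 0, 0, 0.15, -1], [-1, 0, -1, 0, 0, 0.2, -0.3], [-1, 0, -1, 0, 0, 0.24, -0.3], [-1, 0, -1, 0, 0, 0.28, -0.3]]}}

```text
t: 13.3
tool_pos: [0.5311, -0.208, 0.1673]
orientation: [-3.011, -0.895, 0.0]
force: [-0.4, 0.3, -0.1]
opening: 0.0201
```

```bash
python3 -c "
from h import *
need([.5142,-.3515,.17],-80)"
```

```text
t 13.3 pos [ 0.5311 -0.208   0.1673] jaw -56.9 F [-0.4  0.3 -0.1] op 0.0201 q [-0.46  0.08  1.64 -0.    1.43  0.53]
shift [-0.926  1.11  -0.027] turn [-0.000e+00  1.000e-04  1.285e-01]
```

>>> {"name": "move_arm", "arguments": {"series": [[-0.45, 0.5, 0, 0, 0, 0.04, 0], [-0.9, 0.95, 0, 0, 0, 0.08, 0], [-0.92, 1, 0, 0, 0, 0.128, 0], [-0.92, 1, 0, 0, 0, 0.128, 0], [-0.92, 1, 0, 0, 0, 0.128, 0]]}}

```text
t: 13.8
tool_pos: [0.5095, -0.342, 0.1671]
orientation: [-3.128, -0.287, 0.001]
force: [-0.6, 0.8, -0.1]
opening: 0.0461
```

```bash
python3 -c "
from h import *
need([.5142,-.3515,.17],-80)
import pickle
c=read_camera('scene');crop(c['frame'],100,180,120,140,'s15.png',5)
crop(c['frame'],190,180,110,90,'s16.png',7)
c2=read_camera('top');crop(c2['frame'],225,160,100,75,'t16.png',8);pickle.dump((c,c2),open('c2.pkl','wb'))"
```

```text
t 13.8 pos [ 0.5095 -0.342   0.1671] jaw -79.5 F [-0.6  0.8 -0.1] op 0.0461 q [-0.67  0.2   1.51  0.    1.44  0.71]
shift [ 0.029  0.102 -0.029] turn [-0.0002  0.0001  0.0027]
```

View pics/s15.png

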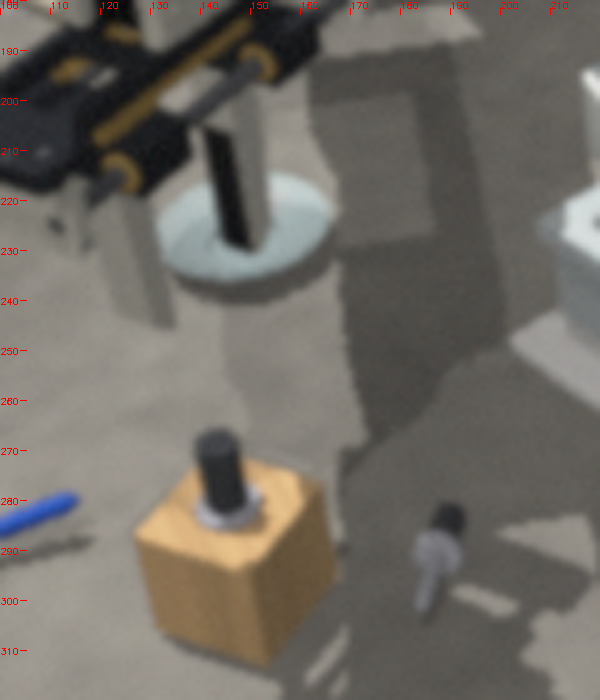

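View pics/s16.png

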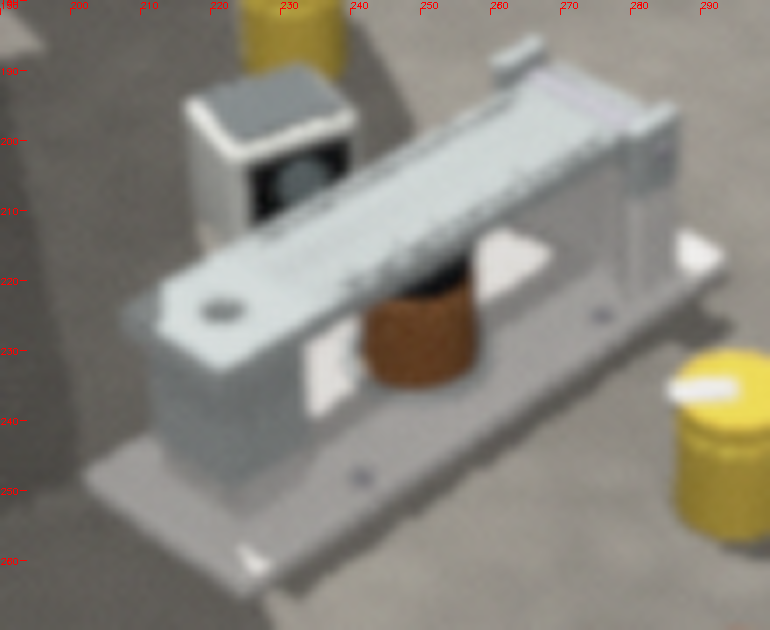

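View pics/t16.png

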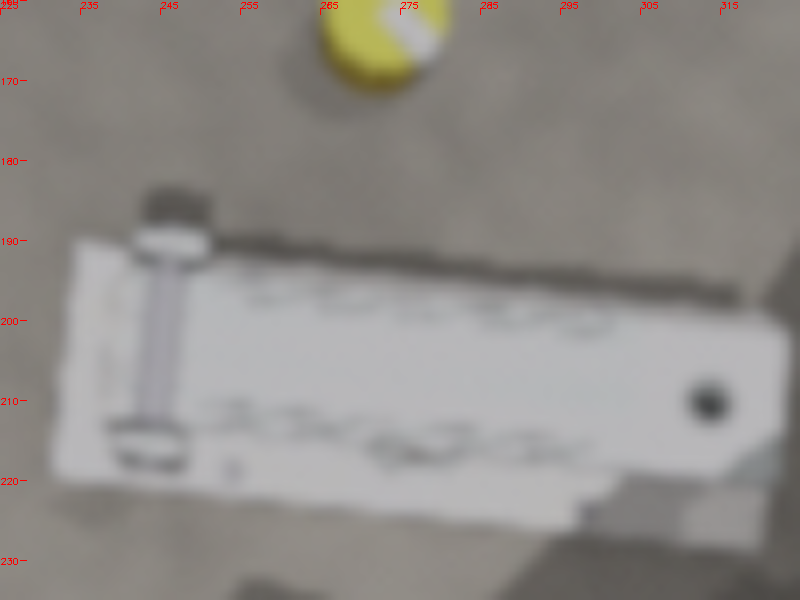

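```bash
python3 - <<'E'
from h import *
import pickle
s,t=pickle.load(open("c2.pkl","rb"))
for z in(.078,.086): print(z,cast(t,(225+710/8-.5,160+403/8-.5),z),cast(s,(190+222/7-.5,180+310/7-.5),z))
print(tri(t,(225+710/8-.5,160+403/8-.5),s,(190+222/7-.5,180+310/7-.5)))
f=s["frame"]
m=(f.max(2)<75).astype(np.uint8);m[:,:130]=0;m[:,155:]=0;m[:262]=0;m[290:]=0
ys,xs=np.nonzero(m);print(xs.min(),xs.max(),ys.min(),ys.max())
vx,vy,x,y=cv2.fitLine(np.c_[xs,ys].astype(np.float32),2,0,.01,.01).ravel();print(xs.mean(),ys.mean())
# knob centre: axis mid at z=.077
print(cast(s,(xs.mean(),ys.mean()),.077))
t0=pickle.load(open("c0.pkl","rb"))["top"];f=t0["frame"];m=(f.max(2)<80);m[:,:388]=0;m[:,403]=0;m[:212]=0;m[226:]=0;m[:,404:]=0
ys,xs=np.nonzero(m);print(len(xs),xs.mean(),ys.mean(),cast(t0,(xs.mean(),ys.mean()),.077),cast(t0,(xs.mean(),ys.mean()),.08))
E
```

```text
0.078 [ 0.53848536 -0.1371942   0.078     ] [ 0.53249494 -0.13043607  0.078     ]
0.086 [ 0.53769742 -0.13571683  0.086     ] [ 0.53974642 -0.13798805  0.086     ]
[ 0.53790614 -0.1360822   0.08397629]
140 148 267 282
144.0990099009901 274.4752475247525
[ 0.51599202 -0.35325357  0.077     ]
39 394.53846153846155 218.15384615384616 [ 0.51541438 -0.3519301   0.077     ] [ 0.51519401 -0.35068062  0.08      ]
```

```bash
python3 -c "
from h import *
need([.515,-.352,.066],-80)"
```

```text
t 13.9 pos [ 0.5101 -0.3405  0.1673] jaw -79.4 F [0.  0.3 0.1] op 0.0465 q [-0.67  0.19  1.51  0.    1.44  0.71]
shift [0.027 0.123 1.013] turn [-0.0002  0.0001  0.0035]
```

>>> {"name": "move_arm", "arguments": {"series": [[0.027, 0.123, 0, 0, 0, 0, 0], [0.027, 0.123, 0, 0, 0, 0, 0], [0.027, 0.123, 0.3, 0, 0, 0, 0], [0.027, 0.123, 0.5, 0, 0, 0, 0], [0.027, 0.123, 0.5, 0, 0, 0, 0]]}}

```text
t: 14.4
tool_pos: [0.5131, -0.3502, 0.1139]
orientation: [-3.123, -0.29, 0.007]
force: [0.2, 0.7, -0.1]
opening: 0.0464
```

```bash
python3 -c "
from h import *
c=read_camera('scene');crop(c['frame'],100,200,100,110,'s17.png',6)
need([.515,-.352,.066],-80)"
```

```text
t 14.45 pos [ 0.514 -0.351  0.116] jaw -79.4 F [ 0.1 -0.2  0.1] op 0.0466 q [-0.68  0.26  1.53  0.    1.35  0.7 ]
shift [0.009 0.013 0.5  ] turn [-0.001   0.0008  0.0033]
```

View pics/s17.png

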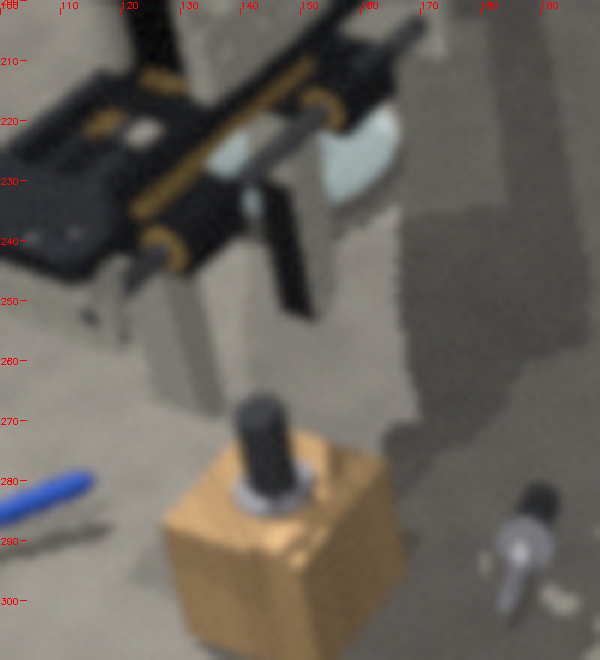

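>>> {"name": "move_arm", "arguments": {"series": [[0, 0.01, 0.2, 0, 0, 0, 0], [0, 0.01, 0.4, 0, 0, 0, 0], [0, 0.01, 0.48, 0, 0, 0, 0], [0, 0.01, 0.48, 0, 0, 0, 0], [0, 0.01, 0.48, 0, 0, 0, -1], [0, 0.01, 0.48, 0, 0, 0, -1], [0, 0.01, 0.48, 0, 0, 0, -1], [0, 0.01, 0.48, 0, 0, 0, -1]], "squeeze": 30}}

```text
t: 15.25
tool_pos: [0.5154, -0.3544, 0.0705]
orientation: [3.128, 0.287, 0.001]
force: [-0.8, 2.9, 1.4]
opening: 0.0193
```

>>> {"name": "move_arm", "arguments": {"series": [[0, 0, 0, 0, 0, 0, -1], [0, 0, -0.2, 0, 0, 0, -1], [0, 0, -0.5, 0, 0, 0, -1], [0, 0, -0.75, 0, 0, 0, -1], [0, 0, -0.75, 0, 0, 0, -1]], "squeeze": 35}}

```text
t: 15.75
tool_pos: [0.5171, -0.3558, 0.1494]
orientation: [3.123, 0.287, 0.008]
force: [0.4, -0.2, 0.1]
opening: 0.0174
```

```bash
python3 -c "
from h import *
c=read_camera('scene');crop(c['frame'],100,200,100,110,'s18.png',6)
need([.538,-.1363,.142],-80)"
```

```text
t 15.8 pos [ 0.5162 -0.3551  0.1469] jaw -79.5 F [-0.  -0.1 -0.6] op 0.0173 q [-0.68  0.24  1.5  -0.    1.4   0.7 ]
shift [ 0.613 -2.112  0.044] turn [ 0.0011 -0.0009  0.0028]
```

View pics/s18.png

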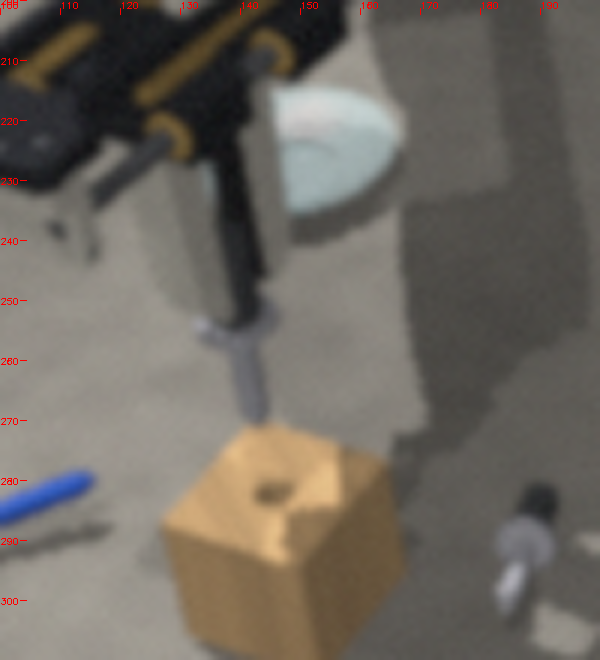

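>>> {"name": "move_arm", "arguments": {"series": [[0, 0, -0.2, 0, 0, 0, -1], [0.15, -0.4, -0.2, 0, 0, 0, -1], [0.3, -0.8, -0.2, 0, 0, 0, -1], [0.36, -1, -0.2, 0, 0, 0, -1]]}}

```text
t: 16.2
tool_pos: [0.5317, -0.2459, 0.1624]
orientation: [-3.126, -0.289, 0.003]
force: [0.9, -0.1, -1.0]
opening: 0.0174
```

>>> {"name": "move_arm", "arguments": {"series": [[0.12, -0.4, 0, 0, 0, 0, -1], [0.22, -0.8, 0, 0, 0, 0, -1], [0.26, -1, 0, 0, 0, 0, -1], [0.26, -1, 0, 0, 0, 0, -1], [0.26, -1, 0, 0, 0, 0, -1]]}}

```text
t: 16.7
tool_pos: [0.5388, -0.1459, 0.1632]
orientation: [-3.128, -0.289, 0.003]
force: [-0.4, -0.7, -0.8]
opening: 0.0172
```

```bash
python3 -c "
from h import *
import pickle
need([.538,-.1363,.162],-80)
c=read_camera('scene');crop(c['frame'],180,150,90,90,'s19.png',8)
c2=read_camera('top');crop(c2['frame'],265,160,80,75,'t19.png',8);pickle.dump((c,c2),open('c3.pkl','wb'))
s=read_state()['tool_pos'];print([proj(x,[s,s-[0,0,.058]]) for x in(c,c2)])"
```

```text
t 16.7 pos [ 0.5388 -0.1459  0.1632] jaw -79.4 F [-0.4 -0.7 -0.8] op 0.0172 q [-0.36  0.05  1.67 -0.    1.42  1.03]
shift [ 0.01  -0.096  0.012] turn [-0.0002  0.0006  0.0031]
[array([[216.24324818, 198.0277598 ],
       [217.89981089, 218.79557493]]), array([[323.81918872, 206.04497549],
       [319.03241367, 208.54742888]])]
```

View pics/s19.png

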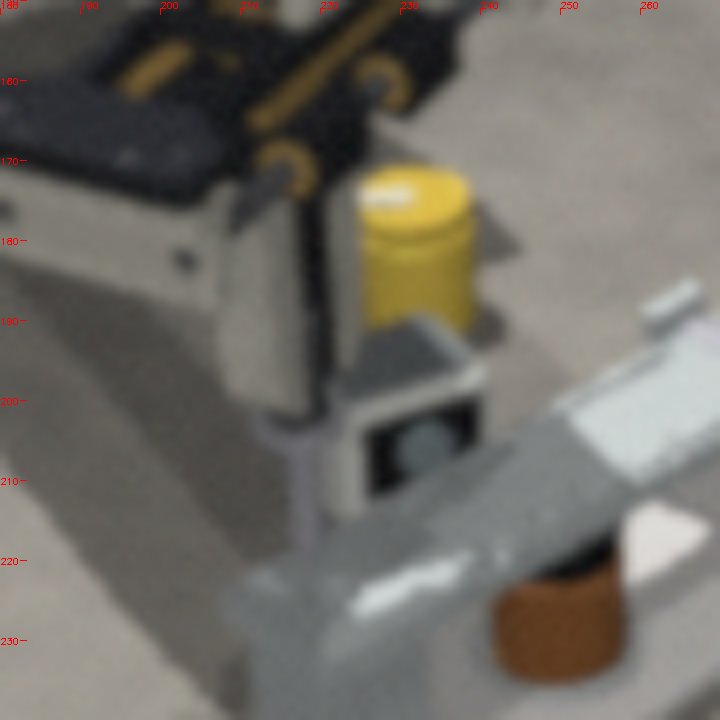

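View pics/t19.png

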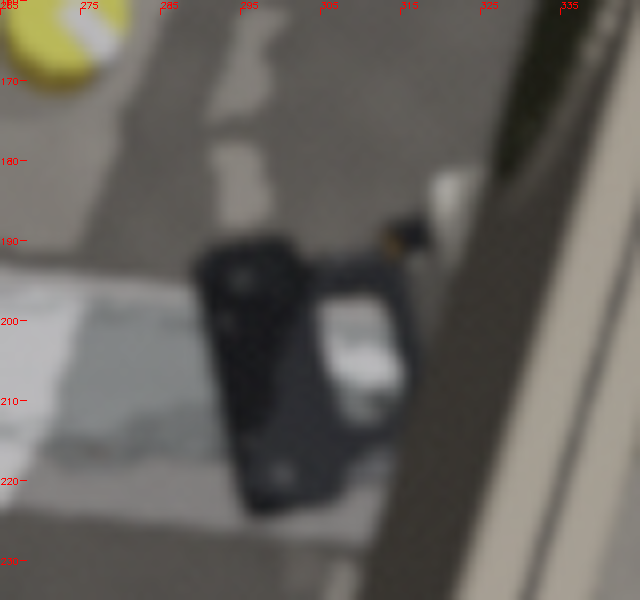

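>>> {"name": "move_arm", "arguments": {"series": [[0.01, -0.09, 0, 0, 0, 0, -1], [0.01, -0.09, 0, 0, 0, 0, -1], [0.01, -0.09, 0, 0, 0, 0, -1]]}}

```text
t: 17.1
tool_pos: [0.5388, -0.1373, 0.1646]
orientation: [3.128, 0.287, -0.0]
force: [0.3, 0.8, -1.5]
opening: 0.0171
```

```bash
python3 -c "
from h import *
need([.538,-.137,.147],-80)
c=read_camera('scene');crop(c['frame'],190,180,60,60,'s20.png',12)
s=read_state()['tool_pos'];print(proj(c,[s,s-[0,0,.058],[.538,-.1363,.084]]))"
```

```text
t 17.1 pos [ 0.5388 -0.1373  0.1646] jaw -79.5 F [ 0.3  0.8 -1.5] op 0.0171 q [-0.34  0.04  1.68 -0.    1.42  1.05]
shift [-0.008 -0.005  0.176] turn [0.     0.     0.0027]
[[219.00451974 195.71229593]
 [220.56954674 216.43525676]
 [221.17933493 223.83806476]]
```

View pics/s20.png

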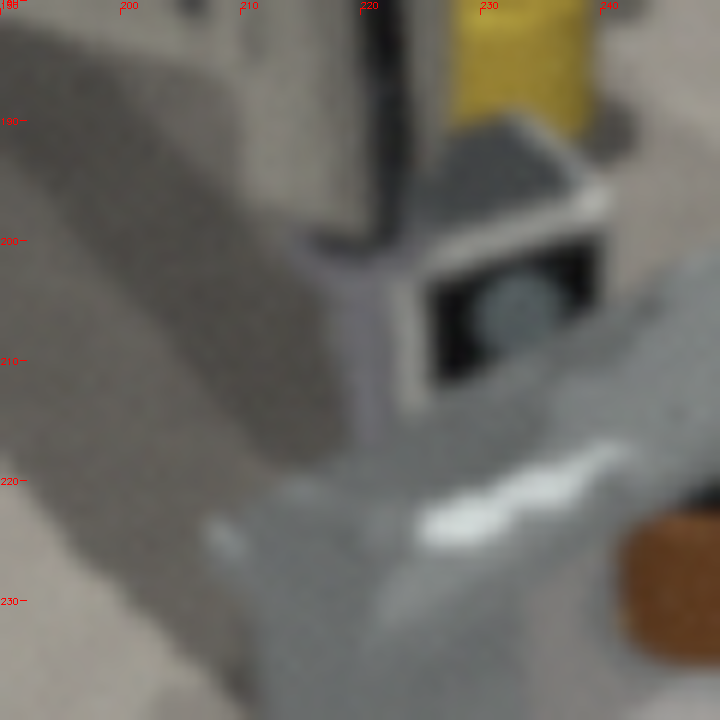

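>>> {"name": "move_arm", "arguments": {"series": [[-0.01, 0, 0.08, 0, 0, 0, -1], [-0.01, 0, 0.16, 0, 0, 0, -1], [-0.01, 0, 0.22, 0, 0, 0, -1], [-0.01, 0, 0.28, 0, 0, 0, -1], [-0.01, 0, 0.28, 0, 0, 0, -1]]}}

```text
t: 17.65
tool_pos: [0.537, -0.137, 0.1351]
orientation: [-3.127, -0.287, 0.003]
force: [-1.0, -0.4, -0.0]
opening: 0.0174
```

```bash
python3 -c "
from h import *
need([.538,-.137,.1],-80)
c=read_camera('scene');crop(c['frame'],190,180,60,60,'s21.png',12)
s=read_state()['tool_pos'];print(proj(c,[s,s-[0,0,.058],[.538,-.1363,.084]]))"
```

```text
t 17.65 pos [ 0.537  -0.137   0.1351] jaw -79.5 F [-1.  -0.4 -0. ] op 0.0174 q [-0.34  0.06  1.71 -0.    1.37  1.05]
shift [0.01  0.002 0.351] turn [-0.0004  0.0006  0.0028]
[[219.38300868 205.9121179 ]
 [220.9126574  226.01412301]
 [221.17933493 223.83806476]]
```

View pics/s21.png

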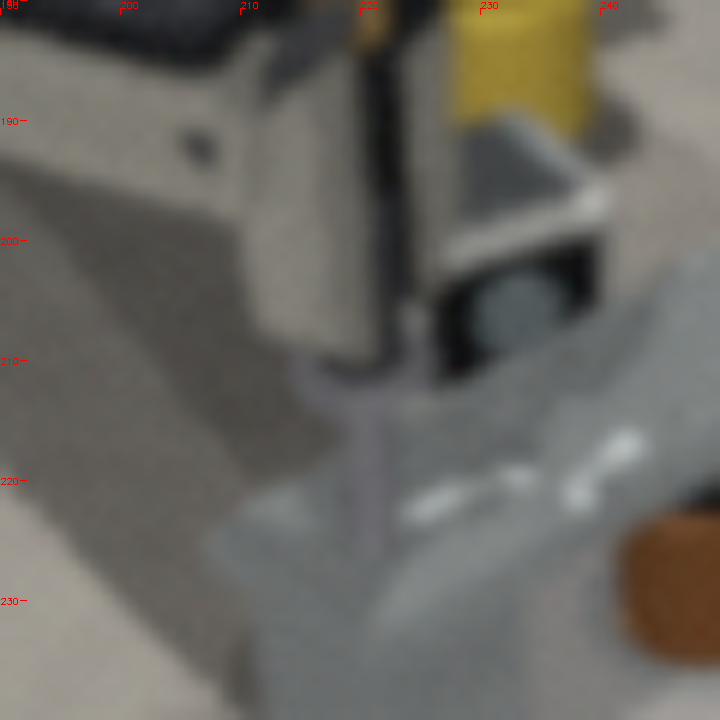

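>>> {"name": "move_arm", "arguments": {"series": [[0.01, 0, 0.05, 0, 0, 0, -1], [0.01, 0, 0.1, 0, 0, 0, -1], [0.01, 0, 0.15, 0, 0, 0, -1], [0.01, 0, 0.15, 0, 0, 0, -1]]}}

```text
t: 18.1
tool_pos: [0.5382, -0.1369, 0.1205]
orientation: [-3.128, -0.287, 0.002]
force: [-0.4, 0.3, -0.5]
opening: 0.0174
```

```bash
python3 -c "
from h import *
need([.538,-.137,.1],-80)"
```

```text
t 18.1 pos [ 0.5382 -0.1369  0.1205] jaw -79.5 F [-0.4  0.3 -0.5] op 0.0174 q [-0.34  0.08  1.72  0.    1.34  1.05]
shift [-0.002  0.001  0.205] turn [-0.0003  0.0005  0.0028]
```

>>> {"name": "move_arm", "arguments": {"series": [[0, 0, 0.05, 0, 0, 0, -1], [0, 0, 0.1, 0, 0, 0, -1], [0, 0, 0.15, 0, 0, 0, -1], [0, 0, 0.15, 0, 0, 0, -1], [0, 0, 0.15, 0, 0, 0, -1]]}}

```text
t: 18.6
tool_pos: [0.5387, -0.137, 0.1064]
orientation: [-3.128, -0.287, 0.001]
force: [-0.2, 0.3, -0.6]
opening: 0.0171
```

```bash
python3 -c "
from h import *
need([.538,-.137,.1],-80)
c=read_camera('scene');crop(c['frame'],190,180,60,60,'s22.png',12)"
```

```text
t 18.6 pos [ 0.5387 -0.137   0.1064] jaw -79.5 F [-0.2  0.3 -0.6] op 0.0171 q [-0.34  0.09  1.74 -0.    1.31  1.05]
shift [-0.007 -0.002  0.064] turn [-0.0001  0.0001  0.0028]
```

View pics/s22.png

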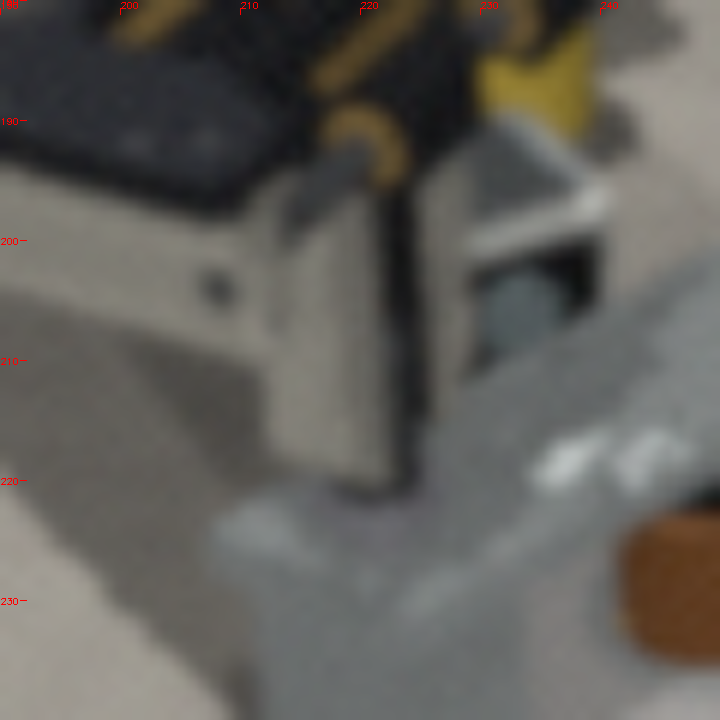

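Pin is through both; now press the collar down (expect contact around TCP z 0.103, home at ~0.092).

>>> {"name": "move_arm", "arguments": {"series": [[0, 0, 0.04, 0, 0, 0, -1], [0, 0, 0.08, 0, 0, 0, -1], [0, 0, 0.12, 0, 0, 0, -1], [0, 0, 0.14, 0, 0, 0, -1], [0, 0, 0.14, 0, 0, 0, -1], [0, 0, 0.14, 0, 0, 0, -1]], "squeeze": 50}}

```text
t: 19.25
tool_pos: [0.5391, -0.1373, 0.0929]
orientation: [3.128, 0.287, 0.001]
force: [-0.5, -0.5, 1.7]
opening: 0.0173
```

```bash
python3 -c "
from h import *
need([.538,-.137,.08],-80)"
```

```text
t 19.25 pos [ 0.5391 -0.1373  0.0929] jaw -79.5 F [-0.5 -0.5  1.7] op 0.0173 q [-0.34  0.11  1.75 -0.    1.29  1.05]
shift [-0.01  -0.005  0.129] turn [ 0.0001 -0.0001  0.0028]
```

>>> {"name": "move_arm", "arguments": {"series": [[0, 0, 0.03, 0, 0, 0, -1], [0, 0, 0.06, 0, 0, 0, -1], [0, 0, 0.08, 0, 0, 0, -1], [0, 0, 0.08, 0, 0, 0, -1], [0, 0, 0.08, 0, 0, 0, -1]]}}

```text
t: 19.75
tool_pos: [0.5394, -0.1374, 0.0854]
orientation: [3.128, 0.287, 0.002]
force: [-1.0, -1.9, 7.0]
opening: 0.0169
```

```bash
python3 -c "
from h import *
need([.538,-.137,.08],-80)
c=read_camera('scene');crop(c['frame'],190,180,60,60,'s23.png',12)"
```

```text
t 19.75 pos [ 0.5394 -0.1374  0.0854] jaw -79.5 F [-1.  -1.9  7. ] op 0.0169 q [-0.34  0.12  1.75 -0.    1.27  1.05]
shift [-0.013 -0.007  0.054] turn [ 0.0002 -0.0003  0.0028]
```

View pics/s23.png

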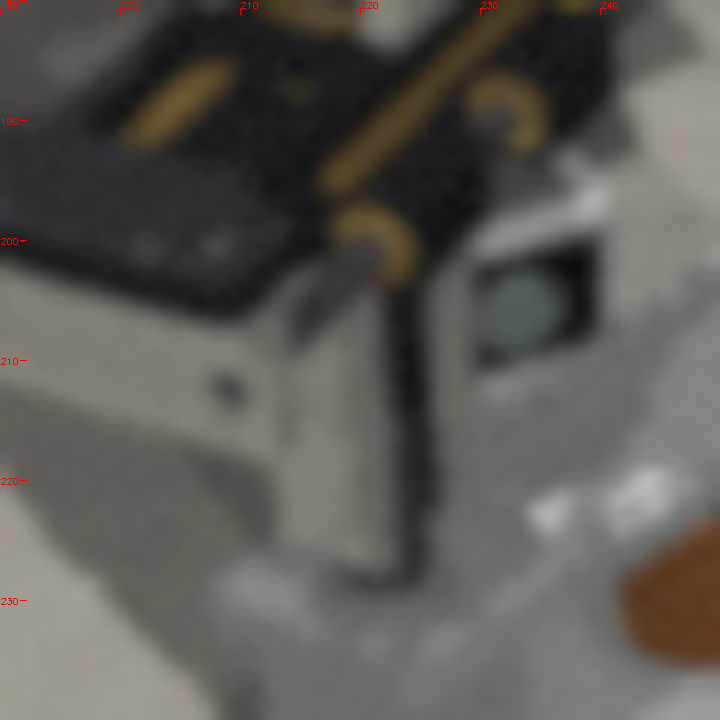

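>>> {"name": "move_arm", "arguments": {"series": [[-0.01, 0, 0.02, 0, 0, 0, -1], [-0.01, 0, 0.04, 0, 0, 0, -1], [-0.01, 0, 0.06, 0, 0, 0, -1], [-0.01, 0, 0.06, 0, 0, 0, -1], [-0.01, 0, 0.06, 0, 0, 0, -1], [-0.01, 0, 0.06, 0, 0, 0, -1]]}}

```text
t: 20.4
tool_pos: [0.5403, -0.1375, 0.0845]
orientation: [3.127, 0.288, 0.008]
force: [-14.4, 6.0, 41.2]
opening: 0.0169
```

```bash
python3 -c "
from h import *
import pickle
need([.538,-.137,.08],-80)
c=read_camera('scene');crop(c['frame'],180,170,120,100,'s24.png',6)
c2=read_camera('top');crop(c2['frame'],225,160,100,75,'t24.png',8)
print(read_state()['force'],proj(c,[[.538,-.1363,.078]]))"
```

```text
t 20.4 pos [ 0.5403 -0.1375  0.0845] jaw -79.5 F [-14.4   6.   41.2] op 0.0169 q [-0.34  0.12  1.76  0.    1.26  1.05]
shift [-0.022 -0.009  0.044] turn [ 0.0006 -0.0016  0.0029]
[-13.74462878   5.92548689  40.64066835] [[221.33209712 225.86287359]]
```

View pics/s24.png

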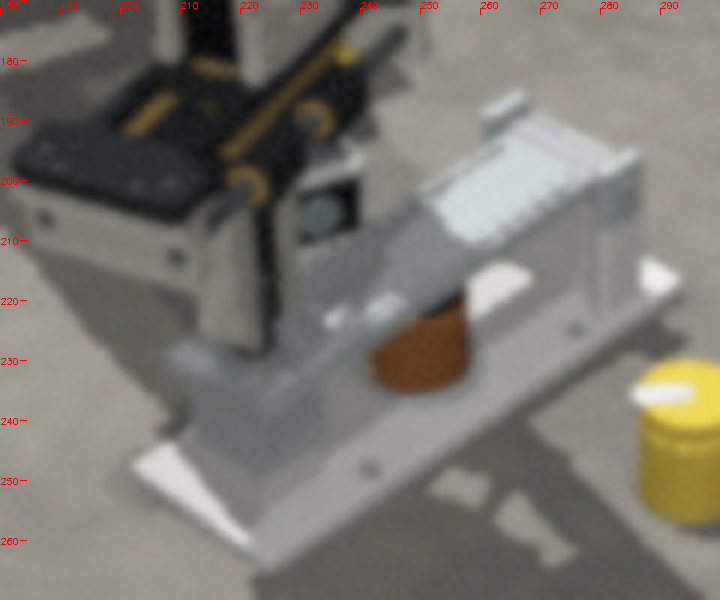

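View pics/t24.png

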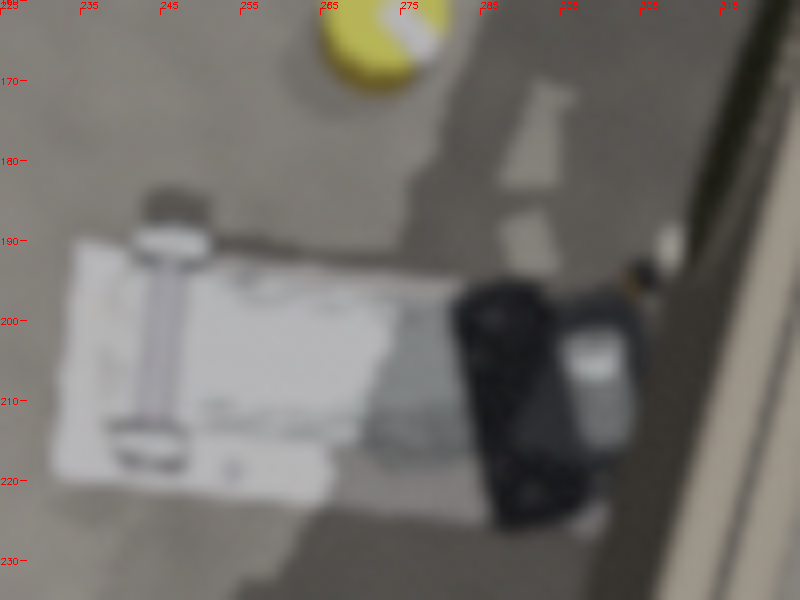

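>>> {"name": "move_arm", "arguments": {"series": [[-0.01, 0, -0.02, 0, 0, 0, -1], [-0.02, -0.005, -0.035, 0, 0, 0, -1], [-0.02, -0.005, -0.035, 0, 0, 0, -1], [-0.02, -0.005, -0.035, 0, 0, 0, -1], [-0.02, -0.005, -0.035, 0, 0, 0, -1]]}}

```text
t: 21.0
tool_pos: [0.5385, -0.1374, 0.085]
orientation: [3.127, 0.287, 0.009]
force: [-0.9, 1.5, 15.0]
opening: 0.017
```

```bash
python3 -c "
from h import *
need([.538,-.137,.08],-80)
c=read_camera('scene');crop(c['frame'],195,205,55,50,'s25.png',14)
print(read_state()['force'])
H=np.array([.5573,.0429]);yd=np.array([.1088,.994]);xd=np.array([.994,-.1088])
for z in(.078,.086):
  print(z,[proj(c,[[*(H-.204*yd+sx*.025*xd),z]])[0].round(1) for sx in(-1,1)],proj(c,[[*(H-.204*yd+.025*xd),z-.01]]).round(1))"
```

```text
t 21.0 pos [ 0.5385 -0.1374  0.085 ] jaw -79.5 F [-0.9  1.5 15. ] op 0.017 q [-0.34  0.11  1.76  0.    1.26  1.04]
shift [-0.004 -0.005  0.05 ] turn [ 0.0006 -0.0018  0.0028]
[ 0.61106504  1.32467862 15.68638213]
0.078 [array([206.6, 226. ]), array([221. , 235.1])] [[221.2 238.4]]
0.086 [array([206.3, 223.3]), array([220.8, 232.3])] [[221.  235.7]]
```

View pics/s25.png

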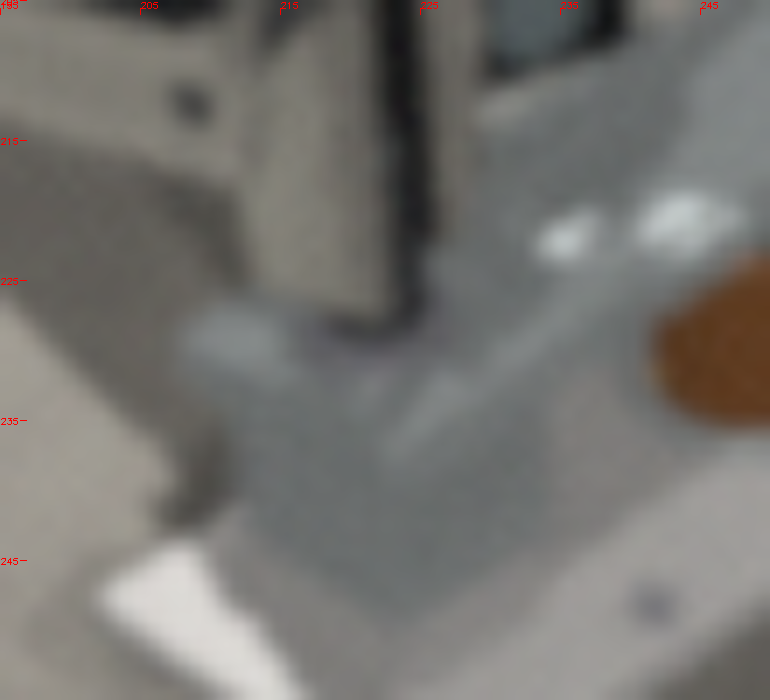

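```bash
python3 -c "
from h import *
s=read_state();print(s['t'],s['force'],s['tool_pos']);print(close_job())"
```

```text
21.05 [ 0.61106504  1.32467862 15.68638213] [ 0.53847561 -0.13742849  0.0850149 ]
the job is handed in; nothing more can be done
None
```

The job is handed in at 21 s, with the arm still holding the pin down at about 15 N. No verdict is reported, so success is not confirmed.

- **Jar:** I turned it about 62° so the strip faces the scanner. The strip measured −24° to −26° in the scene image and about −21° by eye in the top view, against a scanner yaw of about −24°. The top half hides the cap now, so I could not recheck the strip at the end. The visible part of the jar has not moved.
- **Top half:** I swung it down over the jar with the closed fingers. A look afterwards put the hole about 84 mm up, so it was down and slightly ajar as expected.
- **Pin:** I took the larger, non-blue pin from its stand, and it went through both holes without resistance.
- **Press:** The spring gave over about 8 mm, then stopped hard. The push peaked at 41 N at the wrist, so I backed it off to 15 N. In the last picture the top half's edge is at, or slightly below, the shut position.

**What disagreed:**
- When I first pressed the top half with the fingers, the tool read 70 mm high, about 8 mm below the shut top face. I did not find out why.
- The gap between the tool and the pin's tip looked about 6 mm shorter at the end than at the grasp, so the pin may have slipped up in the grip. That makes the tip height unconfirmed; I relied on the hard stop and the picture instead.
- The blue pin and the small pin were lying on their sides when I came for the locking pin. My path had not gone near them.

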